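Find the binding roller in the saw's infeed track

ROBOT

A 6-joint arm with a two-finger parallel gripper is mounted at the origin on the work surface. World frame = base frame: x ahead of the robot, y to its left, z up, the work surface at z = 0. Lengths are in m, angles in rad, forces in N, time in s.
With the tool pointing down it reaches from about 0.225 to 0.875 m from the base axis. Payload 3.4 kg.
Tool frame: the origin (TCP) lies between the finger pads; the fingertips stand 17 mm ahead of it and the grasp point (between the pads) lies 2 mm behind it; y points along the fingers, z is the direction in which the jaws open and shut, and the axes are right-handed (so a half turn about y gives the same grasp; the last joint's range is limited). The gripper opens to 85 mm and grips with 20 to 120 N. Pads are 22 mm wide; open, the fingers measure 114 mm over their backs; the gripper's body (76 mm by 85 mm) begins 54 mm behind the grasp point. The pads swing forward as they close: fully open they stand 13 mm farther back than shut.
Start: joints at [1.051, 0.276, 1.505, -0, 1.361, -0.121], TCP at [0.223, 0.53, 0.248] pointing down, gripper open.
Joint ranges: [-2.89, 2.89], [-0.75, 2.08], [0.22, 2.7], [-1.18, 4.32], [0.11, 2.71], [-2.7, 2.7]. Speed limits (rad/s): [2.57, 2.57, 3.14, 3.14, 3.14, 3.14].

INTERFACE

Orientations are given as a unit quaternion [w, x, y, z].
In Python, from rig import manip, get_image, camera_model, sign_off, spot_in, silhouettes, spot_point gives the robot as it stands.
- The arm moves only by the tool jog_arm, never from a script. Its argument "targets" is a list of rows, each a list of 3 entries, a list of its own where there are three numbers: the finger opening in m, from 0 to 0.0854, then the shift along the world's x, y, z in m, then the turn about the world's z in rad. In form: [[claw, [x, y, z], spin], ...]. A call has 1 to 10 rows; each row shifts and turns the commanded pose from where the row before left it; what a row does not reach is not made up. A row lasts 1/8 s, in which the tool goes at most 62.5 mm and 10.7 degrees, less where a joint would pass 70% of its speed; a pose out of reach is approached as far as the arm can. A call with a gripper value outside its range is refused whole. The fingers move at their own pace and stop on an object; "force" is the grip in N (left out, the last holds). Time passes only in rows, so rows that do not move let the fingers close. It gives the time, the measured TCP pose, the force and the opening at its end, in the units of the state.
- manip.get_state(): the state, without advancing time (a new reading comes with each control period).
- get_image(name): name is "scene" or "top" or "wrist"; returns (picture, depth): 420x560x3 uint8, red, green, blue; 420x560 float32, m along the optical axis (not along the pixel's ray), 0 where there is no reading.
- camera_model(name): a dict with "mtx" (3x3 intrinsics, pixels), "world_from_camera" (4x4, takes a point from camera to world coordinates). Camera axes: x right, y up, looking along -z (the intrinsics and any distortion apply to the point x, -y, -z); pixel columns grow to the right and rows downward; lengths in m; the calibration is good to about 2 mm. A picture is of the moment at which its call begins: read the wrist's pose just before it. camera_model takes no time and is no camera call; for the wrist camera it gives the pose at the moment of the call.
- sign_off(): hands the job in, once; it reports no verdict.
Trained networks look in the newest picture that a camera, given by its name, has taken for a name from the list of things; names that differ only in an ending like _2 or _b are one class to them, and where a whole thing is asked for, a point or a joint stands for the part that bears it (a point fixed in the world has none). Each returns a list of dicts, best first, with "score" (0 to 1); they miss things now and then, are a little off and sometimes report something else, mostly with a low value. They report only what shows in the picture. A call takes as long as a camera call. They do not tell look-alikes from the thing itself.
- spot_in(name, camera): "position" ([column, row] in pixels, amid what is visible of it).
- silhouettes(name, camera): "mask" (420x560 bool, what is visible of it) and "position" ([column, row] in pixels, amid what is visible of it).
- spot_point(name, camera): "position" ([column, row] in pixels: a listed point, or the origin of a listed thing).
The state is a dict: "clock": time; "qpos": joint angles; "qd": joint speeds; "effort": joint torques, N m; "position": TCP position; "ee_rot": TCP orientation; "contact_force": force on the tool from outside, world axes, zero at the start; "moment": the same for the moment, N m; "width": finger opening in m.
Only numpy, scipy, OpenCV 4.12 (cv2) and the standard library are available. Lean on these libraries where they do the work, as an engineer would, in place of code of your own. Each camera call takes 0.05 s, during which the arm holds its last target.

TASK

One of the four rollers in the saw's infeed track binds; spin them by hand where they lie, a quarter turn or more, with a light fingertip that does not lean on the bearings, until you know which one drags and that the other three run free. Lift the binding roller out and lay it gently in the V stand, centred in both Vs, and let go; leave the three free-running rollers in their slots and do not shove the tools and parts lying about.

Things in the scene. Friction and masses are not known exactly. Their poses are not given: they have to be found in the camera images.
- track: Infeed roller track of the saw, fixed: two slotted steel rails 360 mm long along its y, joined by a tie at each end, four rollers lying across it (along x). Origin: centre of its underside, on the bench. Rails 8 mm thick, inner faces 130 mm apart (5 mm free at each roller end), top edges 70 mm up. Under the rollers is only the bench.
- track_mid (a point): Middle of the track at the height of the roller axes, 58 mm above the bench; axes as the track's. Roller centres lie at y = -127.5, -42.5, 42.5 and 127.5 mm from it (pitch 85 mm). Each axle end stands in a slot open upwards, 12 mm wide and 21 mm deep: a roller lifts straight out.
- vstand: V stand for rollers awaiting new bearings, fixed: steel base plate 130 x 100 x 10 mm with two V-heads 84 mm apart centre to centre along its x, each 24 mm thick with a 90 degree V opening upwards, tips about 73 mm high; a 60 mm gap between the heads leaves room for fingers. Origin: centre of its underside.
- vstand_seat (a point): Where the centre of a roller 50 mm in diameter lies when it rests in both Vs, 70 mm above the bench (root of the V: 35 mm above it; a roller 1 mm thinner lies 0.7 mm lower). x lies along the roller.
- roller_a_mid (a point): Centre of conveyor roller A (half-way along, on the axis; x is the axis), one of four alike lying in the track: metal tube 120 mm long on a fixed axle, 0.5 to 0.65 kg, made up from odd pipe, so the tube diameter is anything from 45 to 52 mm. Nothing to be seen tells a free bearing from a binding one.
- roller_a_tube (a joint): Turn of roller A's tube about +x of its centre, rad; within 0.1 of 0 at the start, no limit, either way. A fingertip laid on top with 3 to 10 N and drawn across spins it. Free-running: under 0.2 N at the surface turns it and it coasts on. Binding: would take some 30 N, so the fingertip slides over it and it stays put. Weld seam and dark scale marks show a tube turning.
- roller_b_mid (a point): Centre of conveyor roller B (half-way along, on the axis; x is the axis), one of four alike lying in the track: metal tube 120 mm long on a fixed axle, 0.5 to 0.65 kg, made up from odd pipe, so the tube diameter is anything from 45 to 52 mm. Nothing to be seen tells a free bearing from a binding one.
- roller_b_tube (a joint): Turn of roller B's tube about +x of its centre, rad; within 0.1 of 0 at the start, no limit, either way. A fingertip laid on top with 3 to 10 N and drawn across spins it. Free-running: under 0.2 N at the surface turns it and it coasts on. Binding: would take some 30 N, so the fingertip slides over it and it stays put. Weld seam and dark scale marks show a tube turning.
- roller_c_mid (a point): Centre of conveyor roller C (half-way along, on the axis; x is the axis), one of four alike lying in the track: metal tube 120 mm long on a fixed axle, 0.5 to 0.65 kg, made up from odd pipe, so the tube diameter is anything from 45 to 52 mm. Nothing to be seen tells a free bearing from a binding one.
- roller_c_tube (a joint): Turn of roller C's tube about +x of its centre, rad; within 0.1 of 0 at the start, no limit, either way. A fingertip laid on top with 3 to 10 N and drawn across spins it. Free-running: under 0.2 N at the surface turns it and it coasts on. Binding: would take some 30 N, so the fingertip slides over it and it stays put. Weld seam and dark scale marks show a tube turning.
- roller_d_mid (a point): Centre of conveyor roller D (half-way along, on the axis; x is the axis), one of four alike lying in the track: metal tube 120 mm long on a fixed axle, 0.5 to 0.65 kg, made up from odd pipe, so the tube diameter is anything from 45 to 52 mm. Nothing to be seen tells a free bearing from a binding one.
- roller_d_tube (a joint): Turn of roller D's tube about +x of its centre, rad; within 0.1 of 0 at the start, no limit, either way. A fingertip laid on top with 3 to 10 N and drawn across spins it. Free-running: under 0.2 N at the surface turns it and it coasts on. Binding: would take some 30 N, so the fingertip slides over it and it stays put. Weld seam and dark scale marks show a tube turning.
- roller_a: The same roller A as a whole, axle and tube; origin at its centre. The axle does not turn: its milled ends, 10 mm wide and 18 mm high with a round underside, reach 77 mm out from the centre on each side and stand in the track's slots. On a binding roller the slots also take the turning load, about six times the fingertip's press: over some 13 N of press strains them.
- roller_b: The same roller B as a whole, axle and tube; origin at its centre. The axle does not turn: its milled ends, 10 mm wide and 18 mm high with a round underside, reach 77 mm out from the centre on each side and stand in the track's slots. On a binding roller the slots also take the turning load, about six times the fingertip's press: over some 13 N of press strains them.
- roller_c: The same roller C as a whole, axle and tube; origin at its centre. The axle does not turn: its milled ends, 10 mm wide and 18 mm high with a round underside, reach 77 mm out from the centre on each side and stand in the track's slots. On a binding roller the slots also take the turning load, about six times the fingertip's press: over some 13 N of press strains them.
- roller_d: The same roller D as a whole, axle and tube; origin at its centre. The axle does not turn: its milled ends, 10 mm wide and 18 mm high with a round underside, reach 77 mm out from the centre on each side and stand in the track's slots. On a binding roller the slots also take the turning load, about six times the fingertip's press: over some 13 N of press strains them.
- hammer: Hammer lying loose, 300 mm long; a bystander. Origin at its underside.
- spanner: Spanner lying loose, 180 mm long; a bystander. Origin at its underside.
- tongs: Smith's tongs lying loose, 285 mm long; a bystander. Origin at its underside.
- oilcan: Tin can, 60 mm across, 130 mm high; a bystander. Origin at its underside.
- offcut: Steel offcut, 35 x 150 x 35 mm; a bystander. Origin at its underside.
- bearing0: New ball bearing, ring 40 mm across, 12 mm high, in the parts tray; a bystander. Origin at its underside.
- bearing1: New ball bearing, ring 40 mm across, 12 mm high, in the parts tray; a bystander. Origin at its underside.
- tray: Parts tray, fixed, 150 x 110 mm, 28 mm high, open above; stands on the side of the track away from the V stand. Origin: centre of its underside.
Things that resemble listed ones, but are neither listed nor needed, are in the scene too. What is shaped like the roller_d but turquoise is not meant.

How it is judged:
On the way, in this order (a step that is already met when the one before it is completed fails the run):
1. three rollers have been turned at least 0.5 rad in the track, all four in their slots ((((value of joint roller_b_tube above 0.5 rad or value of joint roller_b_tube below -0.5 rad) and (value of joint roller_c_tube above 0.5 rad or value of joint roller_c_tube below -0.5 rad) and (value of joint roller_d_tube above 0.5 rad or value of joint roller_d_tube below -0.5 rad) and (z of roller_b_mid in the frame of track below 0.064 m and distance of roller_b_mid from where it was at the start of the episode below 0.008 m) and (z of roller_c_mid in the frame of track below 0.064 m and distance of roller_c_mid from where it was at the start of the episode below 0.008 m) and (z of roller_d_mid in the frame of track below 0.064 m and distance of roller_d_mid from where it was at the start of the episode below 0.008 m) and (z of roller_a_mid in the frame of track below 0.064 m and distance of roller_a_mid from where it was at the start of the episode below 0.008 m)) or ((value of joint roller_a_tube above 0.5 rad or value of joint roller_a_tube below -0.5 rad) and (value of joint roller_c_tube above 0.5 rad or value of joint roller_c_tube below -0.5 rad) and (value of joint roller_d_tube above 0.5 rad or value of joint roller_d_tube below -0.5 rad) and (z of roller_a_mid in the frame of track below 0.064 m and distance of roller_a_mid from where it was at the start of the episode below 0.008 m) and (z of roller_c_mid in the frame of track below 0.064 m and distance of roller_c_mid from where it was at the start of the episode below 0.008 m) and (z of roller_d_mid in the frame of track below 0.064 m and distance of roller_d_mid from where it was at the start of the episode below 0.008 m) and (z of roller_b_mid in the frame of track below 0.064 m and distance of roller_b_mid from where it was at the start of the episode below 0.008 m)) or ((value of joint roller_a_tube above 0.5 rad or value of joint roller_a_tube below -0.5 rad) and (value of joint roller_b_tube above 0.5 rad or value of joint roller_b_tube below -0.5 rad) and (value of joint roller_d_tube above 0.5 rad or value of joint roller_d_tube below -0.5 rad) and (z of roller_a_mid in the frame of track below 0.064 m and distance of roller_a_mid from where it was at the start of the episode below 0.008 m) and (z of roller_b_mid in the frame of track below 0.064 m and distance of roller_b_mid from where it was at the start of the episode below 0.008 m) and (z of roller_d_mid in the frame of track below 0.064 m and distance of roller_d_mid from where it was at the start of the episode below 0.008 m) and (z of roller_c_mid in the frame of track below 0.064 m and distance of roller_c_mid from where it was at the start of the episode below 0.008 m)) or ((value of joint roller_a_tube above 0.5 rad or value of joint roller_a_tube below -0.5 rad) and (value of joint roller_b_tube above 0.5 rad or value of joint roller_b_tube below -0.5 rad) and (value of joint roller_c_tube above 0.5 rad or value of joint roller_c_tube below -0.5 rad) and (z of roller_a_mid in the frame of track below 0.064 m and distance of roller_a_mid from where it was at the start of the episode below 0.008 m) and (z of roller_b_mid in the frame of track below 0.064 m and distance of roller_b_mid from where it was at the start of the episode below 0.008 m) and (z of roller_c_mid in the frame of track below 0.064 m and distance of roller_c_mid from where it was at the start of the episode below 0.008 m) and (z of roller_d_mid in the frame of track below 0.064 m and distance of roller_d_mid from where it was at the start of the episode below 0.008 m)))), for 0.1 s.
2. the fourth, the binding one, is lifted clear of its slots (25 mm up) ((((value of joint roller_b_tube above 0.5 rad or value of joint roller_b_tube below -0.5 rad) and (value of joint roller_c_tube above 0.5 rad or value of joint roller_c_tube below -0.5 rad) and (value of joint roller_d_tube above 0.5 rad or value of joint roller_d_tube below -0.5 rad) and (z of roller_b_mid in the frame of track below 0.064 m and distance of roller_b_mid from where it was at the start of the episode below 0.008 m) and (z of roller_c_mid in the frame of track below 0.064 m and distance of roller_c_mid from where it was at the start of the episode below 0.008 m) and (z of roller_d_mid in the frame of track below 0.064 m and distance of roller_d_mid from where it was at the start of the episode below 0.008 m) and z of roller_a_mid in the frame of track above 0.083 m) or ((value of joint roller_a_tube above 0.5 rad or value of joint roller_a_tube below -0.5 rad) and (value of joint roller_c_tube above 0.5 rad or value of joint roller_c_tube below -0.5 rad) and (value of joint roller_d_tube above 0.5 rad or value of joint roller_d_tube below -0.5 rad) and (z of roller_a_mid in the frame of track below 0.064 m and distance of roller_a_mid from where it was at the start of the episode below 0.008 m) and (z of roller_c_mid in the frame of track below 0.064 m and distance of roller_c_mid from where it was at the start of the episode below 0.008 m) and (z of roller_d_mid in the frame of track below 0.064 m and distance of roller_d_mid from where it was at the start of the episode below 0.008 m) and z of roller_b_mid in the frame of track above 0.083 m) or ((value of joint roller_a_tube above 0.5 rad or value of joint roller_a_tube below -0.5 rad) and (value of joint roller_b_tube above 0.5 rad or value of joint roller_b_tube below -0.5 rad) and (value of joint roller_d_tube above 0.5 rad or value of joint roller_d_tube below -0.5 rad) and (z of roller_a_mid in the frame of track below 0.064 m and distance of roller_a_mid from where it was at the start of the episode below 0.008 m) and (z of roller_b_mid in the frame of track below 0.064 m and distance of roller_b_mid from where it was at the start of the episode below 0.008 m) and (z of roller_d_mid in the frame of track below 0.064 m and distance of roller_d_mid from where it was at the start of the episode below 0.008 m) and z of roller_c_mid in the frame of track above 0.083 m) or ((value of joint roller_a_tube above 0.5 rad or value of joint roller_a_tube below -0.5 rad) and (value of joint roller_b_tube above 0.5 rad or value of joint roller_b_tube below -0.5 rad) and (value of joint roller_c_tube above 0.5 rad or value of joint roller_c_tube below -0.5 rad) and (z of roller_a_mid in the frame of track below 0.064 m and distance of roller_a_mid from where it was at the start of the episode below 0.008 m) and (z of roller_b_mid in the frame of track below 0.064 m and distance of roller_b_mid from where it was at the start of the episode below 0.008 m) and (z of roller_c_mid in the frame of track below 0.064 m and distance of roller_c_mid from where it was at the start of the episode below 0.008 m) and z of roller_d_mid in the frame of track above 0.083 m))), for 0.1 s.
At the end, for the whole second after the job is handed in: The binding roller lies released and at rest in both Vs: centre within 12 mm along its axis and 5 mm across and in height of the seat, axis within 0.08 rad, carried by the stand; the other three have each been turned 0.5 rad or more and are seated in their slots within 8 mm of where they were (((x of roller_a_mid in the frame of vstand_seat between -0.012 and 0.012 m and y of roller_a_mid in the frame of vstand_seat between -0.005 and 0.005 m and z of roller_a_mid in the frame of vstand_seat between -0.005 and 0.005 m and angle between the x axis of roller_a and the x axis of vstand_seat, either way round below 0.08 rad and linear speed of roller_a below 0.02 m/s and contact force between roller_a and vstand above 1 N and (value of joint roller_b_tube above 0.5 rad or value of joint roller_b_tube below -0.5 rad) and (value of joint roller_c_tube above 0.5 rad or value of joint roller_c_tube below -0.5 rad) and (value of joint roller_d_tube above 0.5 rad or value of joint roller_d_tube below -0.5 rad) and (z of roller_b_mid in the frame of track below 0.064 m and distance of roller_b_mid from where it was at the start of the episode below 0.008 m) and (z of roller_c_mid in the frame of track below 0.064 m and distance of roller_c_mid from where it was at the start of the episode below 0.008 m) and (z of roller_d_mid in the frame of track below 0.064 m and distance of roller_d_mid from where it was at the start of the episode below 0.008 m)) or (x of roller_b_mid in the frame of vstand_seat between -0.012 and 0.012 m and y of roller_b_mid in the frame of vstand_seat between -0.005 and 0.005 m and z of roller_b_mid in the frame of vstand_seat between -0.005 and 0.005 m and angle between the x axis of roller_b and the x axis of vstand_seat, either way round below 0.08 rad and linear speed of roller_b below 0.02 m/s and contact force between roller_b and vstand above 1 N and (value of joint roller_a_tube above 0.5 rad or value of joint roller_a_tube below -0.5 rad) and (value of joint roller_c_tube above 0.5 rad or value of joint roller_c_tube below -0.5 rad) and (value of joint roller_d_tube above 0.5 rad or value of joint roller_d_tube below -0.5 rad) and (z of roller_a_mid in the frame of track below 0.064 m and distance of roller_a_mid from where it was at the start of the episode below 0.008 m) and (z of roller_c_mid in the frame of track below 0.064 m and distance of roller_c_mid from where it was at the start of the episode below 0.008 m) and (z of roller_d_mid in the frame of track below 0.064 m and distance of roller_d_mid from where it was at the start of the episode below 0.008 m)) or (x of roller_c_mid in the frame of vstand_seat between -0.012 and 0.012 m and y of roller_c_mid in the frame of vstand_seat between -0.005 and 0.005 m and z of roller_c_mid in the frame of vstand_seat between -0.005 and 0.005 m and angle between the x axis of roller_c and the x axis of vstand_seat, either way round below 0.08 rad and linear speed of roller_c below 0.02 m/s and contact force between roller_c and vstand above 1 N and (value of joint roller_a_tube above 0.5 rad or value of joint roller_a_tube below -0.5 rad) and (value of joint roller_b_tube above 0.5 rad or value of joint roller_b_tube below -0.5 rad) and (value of joint roller_d_tube above 0.5 rad or value of joint roller_d_tube below -0.5 rad) and (z of roller_a_mid in the frame of track below 0.064 m and distance of roller_a_mid from where it was at the start of the episode below 0.008 m) and (z of roller_b_mid in the frame of track below 0.064 m and distance of roller_b_mid from where it was at the start of the episode below 0.008 m) and (z of roller_d_mid in the frame of track below 0.064 m and distance of roller_d_mid from where it was at the start of the episode below 0.008 m)) or (x of roller_d_mid in the frame of vstand_seat between -0.012 and 0.012 m and y of roller_d_mid in the frame of vstand_seat between -0.005 and 0.005 m and z of roller_d_mid in the frame of vstand_seat between -0.005 and 0.005 m and angle between the x axis of roller_d and the x axis of vstand_seat, either way round below 0.08 rad and linear speed of roller_d below 0.02 m/s and contact force between roller_d and vstand above 1 N and (value of joint roller_a_tube above 0.5 rad or value of joint roller_a_tube below -0.5 rad) and (value of joint roller_b_tube above 0.5 rad or value of joint roller_b_tube below -0.5 rad) and (value of joint roller_c_tube above 0.5 rad or value of joint roller_c_tube below -0.5 rad) and (z of roller_a_mid in the frame of track below 0.064 m and distance of roller_a_mid from where it was at the start of the episode below 0.008 m) and (z of roller_b_mid in the frame of track below 0.064 m and distance of roller_b_mid from where it was at the start of the episode below 0.008 m) and (z of roller_c_mid in the frame of track below 0.064 m and distance of roller_c_mid from where it was at the start of the episode below 0.008 m)))); the robot touches nothing.
It fails at once if a roller is leaned on or jammed in the track: more than 80 N in its axle slots (a fingertip pressing a binding roller with 10 N gives about 60 N there, as the slots also take the turning load) (contact force between any of roller_a, roller_b, roller_c, roller_d and track above 80 N).
It fails at once if a roller is dropped or forced into the V stand: more than 60 N between them (contact force between any of roller_a, roller_b, roller_c, roller_d and vstand above 60 N).
It fails at once if a bystander (tool, tin, offcut or new bearing) is shoved more than 30 mm (distance of any of hammer, spanner, tongs, oilcan, offcut, bearing0, bearing1 from where it was at the start of the episode above 0.03 m).
It also fails if it takes over 58 s, if anything falls off the work surface, if the arm or the gripper's body presses on something with over 40 N, if the wrist force passes 120 N, or if a joint passes its speed limit or range.

## Working session

There is one attempt and no reset: what is moved stays moved. The work goes in short steps, Python scripts to look and compute and a tool call to move; the robot and the scene stay as the last step left them, time stands still between calls to the robot, and variables do not carry over. Pictures are saved under pics/ and viewed, and the job is handed in when it is done.

Besides the shell and the picture viewer there is one more tool, called as name(argument=value, ...), one argument or row to a line, values as JSON. jog_arm: Moves the arm, as the interface text tells. Its arguments: {"type":"object","properties":{"targets":{"type":"array","items":{"type":"array"}},"force":{"type":"number"}},"required":["targets"]}

```bash
mkdir -p pics; ls; cat > h.py <<'E'
import numpy as np,cv2
from rig import manip,get_image,camera_model,spot_in,silhouettes,spot_point
def save(n,im,crop=None,s=1):
    if crop: im=im[crop[1]:crop[3],crop[0]:crop[2]]
    im=cv2.resize(im,None,fx=s,fy=s,interpolation=cv2.INTER_CUBIC)
    cv2.imwrite('pics/'+n+'.png',cv2.cvtColor(im,cv2.COLOR_RGB2BGR))
def ray(cm,px):
    K=cm['mtx'];T=np.array(cm['world_from_camera'])
    d=np.linalg.inv(K)@np.array([px[0],px[1],1.]);d=np.array([d[0],-d[1],-d[2]])
    return T[:3,3],T[:3,:3]@d
def at_z(cm,px,z):
    o,d=ray(cm,px);return o+d*(z-o[2])/d[2]
def at_d(cm,px,dep):
    o,d=ray(cm,px);return o+d*dep
def cloud(cm,dep):
    K=cm['mtx'];T=np.array(cm['world_from_camera']);v,u=np.mgrid[:420,:560]
    p=np.stack([u,v,np.ones_like(u)],-1)@np.linalg.inv(K).T
    p=p*dep[...,None];p=p*[1,-1,-1]
    return p@T[:3,:3].T+T[:3,3]
def project(cm,P):
    K=cm['mtx'];T=np.linalg.inv(np.array(cm['world_from_camera']))
    p=T[:3,:3]@np.array(P)+T[:3,3];q=K@(p*[1,-1,-1]);return q[:2]/q[2]
E
python3 - <<'E'
from h import *
for n in ['top','scene','wrist']:
    im,d=get_image(n);save(n+'0',im,s=1.4);np.savez('pics/%s0.npz'%n,im=im,d=d)
    cm=camera_model(n);print(n,np.round(cm['mtx'],1).tolist(),np.round(cm['world_from_camera'],3).tolist(),[k for k in cm])
    print(np.sort(d[::60,::80].ravel()).round(2))
print(manip.get_state())
E
```

```text
pics
top [[511.4, 0.0, 275.6], [0.0, 511.4, 216.3], [0.0, 0.0, 1.0]] [[0.003, 0.996, -0.085, 0.457], [-1.0, 0.002, -0.015, -0.025], [-0.015, 0.085, 0.996, 1.22], [0.0, 0.0, 0.0, 1.0]] ['mtx', 'world_from_camera']
[1.1  1.12 1.12 1.18 1.19 1.19 1.19 1.2  1.2  1.2  1.2  1.2  1.2  1.2
 1.21 1.21 1.21 1.21 1.21 1.21 1.21 1.21 1.22 1.22 1.22 1.22 1.22 1.22
 1.23 1.23 1.23 1.24 1.24 1.24 1.24 1.24 1.25 1.25 1.26 1.26 1.26 1.27
 2.05 2.05 2.05 2.05 2.06 2.07 2.07]
scene [[433.9, 0.0, 279.8], [0.0, 433.9, 206.3], [0.0, 0.0, 1.0]] [[-0.863, -0.347, 0.367, 0.895], [0.505, -0.606, 0.614, 0.582], [0.009, 0.715, 0.699, 0.733], [0.0, 0.0, 0.0, 1.0]] ['mtx', 'world_from_camera']
[0.77 0.77 0.77 0.77 0.77 0.82 0.86 0.86 0.86 0.86 0.89 0.97 0.97 0.97
 0.97 0.97 1.04 1.07 1.11 1.11 1.11 1.12 1.12 1.13 1.21 1.23 1.32 1.32
 1.32 1.53 1.55 1.55 1.61 1.61 1.63 1.66 1.72 1.72 1.73 1.82 1.94 1.96
 1.96 2.08 2.12 2.26 2.56 2.6  2.91]
wrist [[298.1, 0.0, 275.7], [0.0, 298.1, 210.3], [0.0, 0.0, 1.0]] [[0.389, -0.89, -0.238, 0.163], [0.921, 0.376, 0.102, 0.556], [-0.001, -0.259, 0.966, 0.373], [0.0, 0.0, 0.0, 1
[... 230 characters left out ...]
  0.4  0.4  0.4
 0.42 0.42 0.42 0.42 0.73 0.78 0.97]
{'clock': 0.15, 'qpos': array([ 1.05102780e+00,  2.76454505e-01,  1.50587176e+00,  2.05024206e-05,
        1.36071686e+00, -1.21008570e-01]), 'qd': array([ 0.00132611, -0.00445622, -0.00372592,  0.00076114,  0.00030375,
        0.00084365]), 'effort': array([ 2.01795083e-03, -4.17146194e+01, -2.46031845e+01,  5.02345745e-05,
        7.60383467e-03,  3.60006527e-05]), 'position': array([0.22306669, 0.52954531, 0.24762396]), 'ee_rot': array([-0.69261372,  0.6935827 , -0.1402204 ,  0.13988394]), 'contact_force': array([-0.16324868, -0.36394639, -0.47358435]), 'moment': array([0.02468193, 0.0130697 , 0.00735121]), 'width': 0.08512578517022915}
```

View pics/top0.png

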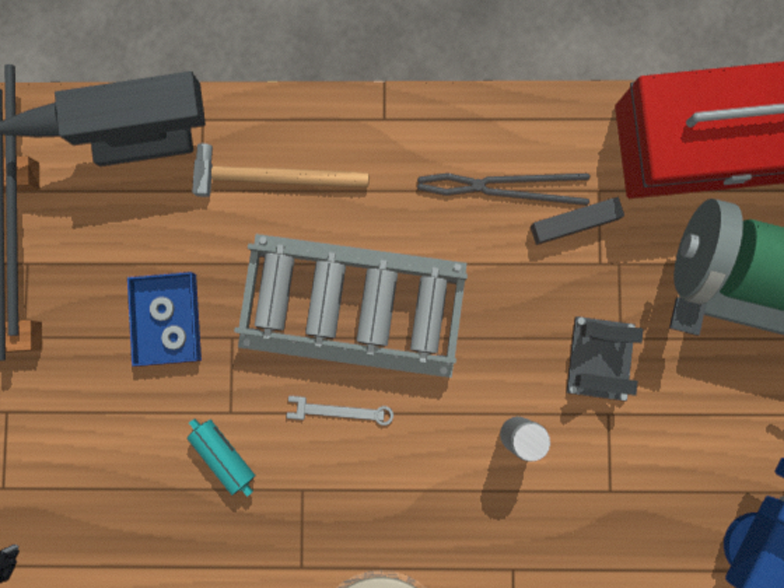

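View pics/scene0.png

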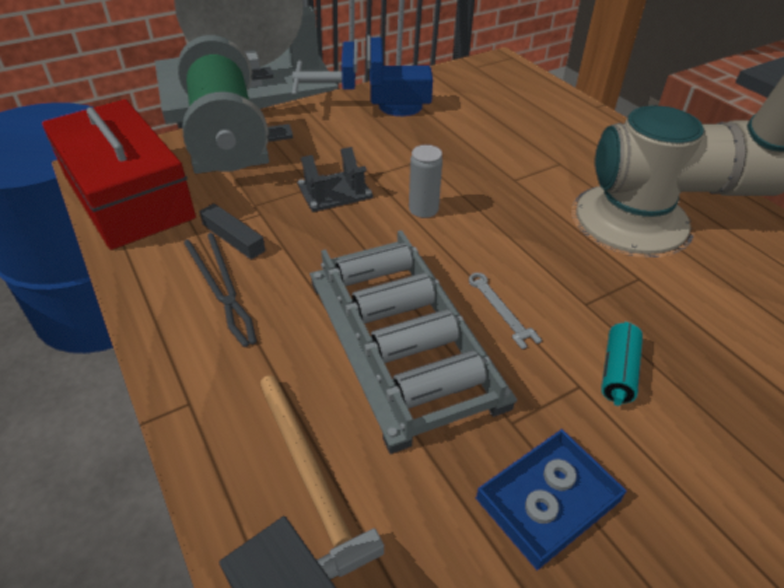

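View pics/wrist0.png

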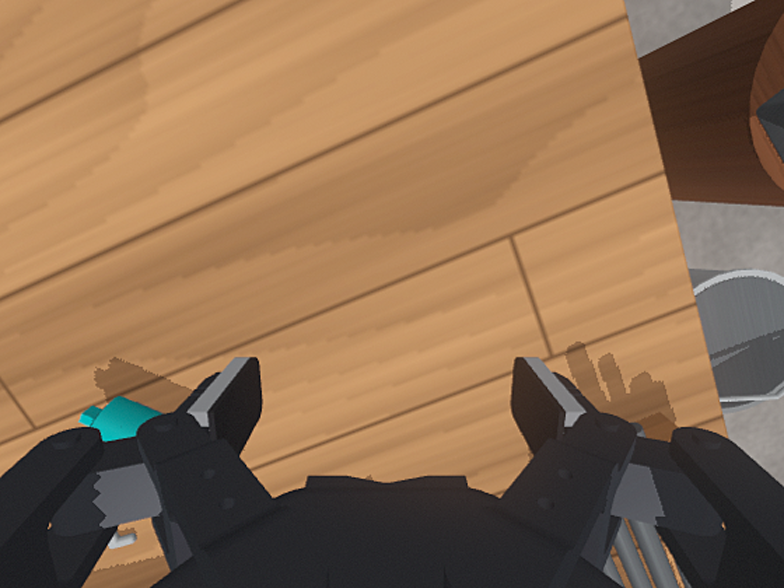

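The four grey rollers sit in the track at top-view (display) pixels (275,290), (325,298), (377,305) and (429,315). The turquoise look-alike at (220,457) lies loose on the bench, so I exclude it. The V stand is at (602,360). Next I'll measure positions.

```bash
cat > meas.py <<'E'
from h import *
def fitcyl(P):
    # axis horizontal; fit: yaw,offset,z0,r
    from scipy.optimize import least_squares
    c0=P.mean(0);Q=P-c0
    def f(p):
        a=np.array([-np.sin(p[0]),np.cos(p[0])]);t=Q[:,:2]@a-p[1]
        return np.hypot(t,P[:,2]-p[2])-p[3]
    return c0,f
E
python3 - <<'E'
from h import *
from scipy import ndimage
for n in ['top','scene']:
    z=np.load('pics/%s0.npz'%n);cm=camera_model(n);P=cloud(cm,z['d'])
    tab=P[(z['d']>0)&(abs(P[...,2])<0.01)];print(n,'table z med',np.median(tab[:,2]))
    m=(P[...,2]>0.075)&(P[...,2]<0.095)&(P[...,0]>.4)&(P[...,0]<.7)&(P[...,1]>-.12)&(P[...,1]<.27)
    L,k=ndimage.label(m)
    for i in range(1,k+1):
        q=P[L==i]
        if len(q)<60: continue
        xy=q[:,:2];c=(np.percentile(xy,2,0)+np.percentile(xy,98,0))/2
        u,s,vt=np.linalg.svd(xy-xy.mean(0));a=vt[0]*np.sign(vt[0][0])
        t=(xy-xy.mean(0))@a
        print(len(q),'mean',xy.mean(0).round(4),'yaw',np.arctan2(a[1],a[0]).round(3),'len',np.ptp(t).round(4),'zmax',np.percentile(q[:,2],[50,90,98,100]).round(4), 'mid',(xy.mean(0)+a*(t.max()+t.min())/2).round(4))
    m=(P[...,2]>0.03)&(P[...,2]<0.085)&(P[...,0]>.3)&(P[...,0]<.6)&(P[...,1]>-.36)&(P[...,1]<-.2)
    L,k=ndimage.label(m)
    for i in range(1,k+1):
        q=P[L==i]
        if len(q)<30: continue
        print('st',len(q),q.mean(0).round(4),q.min(0).round(4),q.max(0).round(4))
for nm in ['track_mid','vstand_seat','vstand','track','roller_a_mid']:
  for n in ['top','scene']:
    r=spot_point(nm,n);cm=camera_model(n)
    zz={'track_mid':.058,'vstand_seat':.07,'roller_a_mid':.058}.get(nm,0)
    for e in r[:5]: print(nm,n,round(e['score'],2),np.round(e['position'],1),at_z(cm,e['position'],zz).round(4))
im=np.load('pics/top0.npz')['im'];save('track',im,(165,160,345,275),4);save('stand',im,(395,210,470,300),6)
E
```

```text
top table z med -0.00010073280708566834
743 mean [0.5725 0.1746] yaw -0.127 len 0.122 zmax [0.08   0.0833 0.0853 0.0871] mid [0.5735 0.1745]
782 mean [0.5604 0.0909] yaw -0.135 len 0.122 zmax [0.0801 0.0839 0.0855 0.0881] mid [0.5613 0.0908]
863 mean [0.548  0.0071] yaw -0.142 len 0.1215 zmax [0.0811 0.0846 0.0863 0.0884] mid [0.5487 0.007 ]
638 mean [ 0.5358 -0.0768] yaw -0.139 len 0.1206 zmax [0.0788 0.082  0.0833 0.0858] mid [ 0.536  -0.0768]
st 139 [ 0.5124 -0.3424  0.0613] [ 0.4988 -0.3595  0.0302] [ 0.5247 -0.3273  0.0764]
st 175 [ 0.429  -0.3364  0.0582] [ 0.4141 -0.3599  0.0303] [ 0.4418 -0.3168  0.0767]
st 57 [ 0.3628 -0.2115  0.058 ] [ 0.3519 -0.2368  0.0328] [ 0.3702 -0.2001  0.0849]
scene table z med 0.00021264079680355374
430 mean [ 0.5406 -0.0736] yaw -0.143 len 0.1209 zmax [0.0787 0.081  0.0821 0.0834] mid [ 0.5389 -0.0734]
681 mean [0.5532 0.012 ] yaw -0.143 len 0.1208 zmax [0.0816 0.0842 0.085  0.0871] mid [0.5516 0.0122]
778 mean [0.5661 0.0949] yaw -0.139 len 0.1214 zmax [0.0806 0.0832 0.0842 0.0854] mid [0.5643 0.0952]
898 mean [0.5784 0.1781] yaw -0.14 len 0.1208
[... 361 characters left out ...]
0.0301] [ 0.3322 -0.2001  0.0838]
track_mid top 0.57 [436.2 254.3] [ 0.4703 -0.3708  0.058 ]
track_mid scene 0.64 [164.4 220.2] [ 0.7773 -0.0971  0.058 ]
vstand_seat top 0.85 [436.8 252.3] [ 0.4746 -0.3686  0.07  ]
vstand_seat scene 0.79 [238.  115.4] [ 0.4653 -0.3698  0.07  ]
vstand_seat scene 0.75 [271.3 188.3] [ 0.5342 -0.0606  0.07  ]
vstand top 0.68 [426.8 258.6] [ 0.4607 -0.3656  0.    ]
vstand scene 0.84 [236.1 141.4] [ 0.4847 -0.352   0.    ]
roller_a_mid top 0.75 [195.9 209.8] [0.5701 0.1746 0.058 ]
roller_a_mid top 0.74 [437.8 254.5] [ 0.4698 -0.3743  0.058 ]
roller_a_mid scene 0.63 [315.4 267.3] [0.5664 0.1704 0.058 ]
roller_a_mid scene 0.61 [235.5 120. ] [ 0.474  -0.3695  0.058 ]
```

```bash
cat > fit.py <<'E'
from h import *
from scipy.optimize import least_squares
from scipy.spatial.transform import Rotation as Ro
def rollers(P,valid,c,yaw):
    """c: approx centre; fit cylinder (horizontal axis) to points near"""
    a=np.array([np.cos(yaw),np.sin(yaw)]);n=np.array([-a[1],a[0]])
    d=P[...,:2]-np.array(c)[:2];s=d@a;t=d@n
    m=valid&(abs(s)<.055)&(abs(t)<.03)&(P[...,2]>.066)&(P[...,2]<.095)
    q=P[m]
    def f(p):
        aa=np.array([np.cos(p[0]),np.sin(p[0])]);nn=np.array([-aa[1],aa[0]])
        tt=(q[:,:2]-np.array(c)[:2])@nn-p[1]
        return np.hypot(tt,q[:,2]-.058-p[3])-p[2]
    r=least_squares(f,[yaw,0,.025,0],loss='soft_l1',f_scale=.001)
    m2=valid&(abs(s)<.08)&(abs(t-r.x[1])<.01)&(P[...,2]>.073)
    ss=s[m2]; return r.x,len(q),np.std(r.fun),(ss.min()+ss.max())/2,np.ptp(ss)
E
python3 - <<'E'
from fit import *
st=manip.get_state();q=st['ee_rot'];R=Ro.from_quat(q,scalar_first=True).as_matrix();print('tool',R.round(3).tolist())
for n in ['top','scene']:
    z=np.load('pics/%s0.npz'%n);cm=camera_model(n);P=cloud(cm,z['d']);v=z['d']>0
    for c in [(.5745,.176),(.562,.0925),(.55,.009),(.5375,-.0755)]:
        x,k,s,mid,l=rollers(P,v,c,-.14)
        aa=np.array([np.cos(x[0]),np.sin(x[0])]);nn=np.array([-aa[1],aa[0]])
        print(n,'yaw %.3f d %.4f z0 %.4f'%(x[0],2*x[2],.058+x[3]),'ctr',(np.array(c)+nn*x[1]+aa*mid).round(4),'std %.4f n %d len %.3f'%(s,k,l))
    m=v&(P[...,2]>0.045)&(P[...,2]<0.085)&(P[...,0]>.39)&(P[...,0]<.55)&(P[...,1]>-.44)&(P[...,1]<-.3)
    print(cv2.minAreaRect((P[m][:,:2]*1000).astype(np.float32)))
    m=v&(P[...,2]>0.004)&(P[...,2]<0.085)&(P[...,0]>.38)&(P[...,0]<.56)&(P[...,1]>-.44)&(P[...,1]<-.28)
    print(cv2.minAreaRect((P[m][:,:2]*1000).astype(np.float32)))
E
```

```text
tool [[0.922, 0.0, 0.388], [-0.388, 0.0, 0.922], [0.0, -1.0, 0.0]]
top yaw -0.139 d 0.0471 z0 0.0584 ctr [0.5737 0.1753] std 0.0018 n 954 len 0.122
top yaw -0.140 d 0.0485 z0 0.0580 ctr [0.5613 0.0912] std 0.0019 n 987 len 0.122
top yaw -0.138 d 0.0506 z0 0.0580 ctr [0.5486 0.0073] std 0.0018 n 1040 len 0.122
top yaw -0.136 d 0.0430 z0 0.0589 ctr [ 0.5317 -0.0762] std 0.0018 n 887 len 0.131
((467.1734313964844, -368.1268615722656), (90.71920776367188, 108.26521301269531), 82.865966796875)
((469.73895263671875, -359.2177734375), (157.8596649169922, 179.90318298339844), 89.01685333251953)
scene yaw -0.139 d 0.0477 z0 0.0583 ctr [0.5762 0.1749] std 0.0011 n 1128 len 0.121
scene yaw -0.135 d 0.0493 z0 0.0579 ctr [0.5637 0.0909] std 0.0012 n 966 len 0.121
scene yaw -0.140 d 0.0494 z0 0.0590 ctr [0.5511 0.0071] std 0.0013 n 857 len 0.121
scene yaw -0.137 d 0.0447 z0 0.0578 ctr [ 0.5385 -0.0771] std 0.0015 n 621 len 0.121
((468.3529357910156, -368.0840759277344), (91.57250213623047, 109.6938247680664), 82.5947036743164)
((459.7069396972656, -367.05401611328125), (106.0147933959961, 150.0465087890625), 83.14244079589844)
```

View pics/track.png

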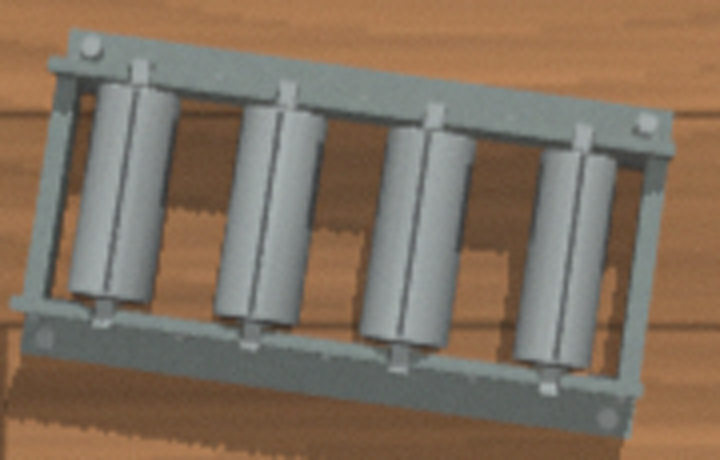

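View pics/stand.png

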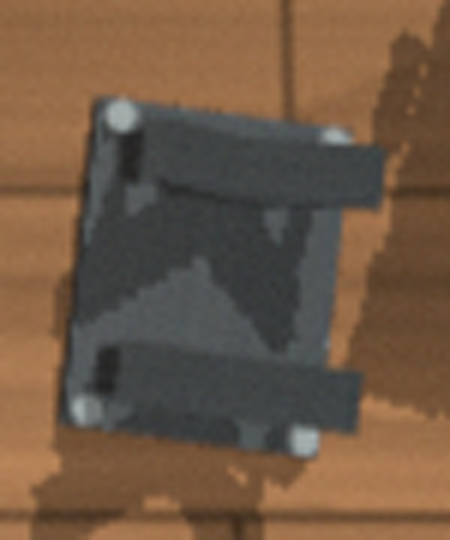

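jog_arm(
  targets=[
    [0,[0.034,-0.044,0],0.026],
    [0,[0.034,-0.044,0],0.026],
    [0,[0.034,-0.044,0],0.026],
    [0,[0.034,-0.044,0],0.026],
    [0,[0.034,-0.044,0],0.026],
    [0,[0.034,-0.044,0],0.026],
    [0,[0.034,-0.044,0],0.026],
    [0,[0.034,-0.044,0],0.026],
    [0,[0.034,-0.044,0],0.026],
    [0,[0.034,-0.044,0],0.026],
  ],
  force=20,
)

```text
clock: 1.9
position: [0.5643, 0.0884, 0.2485]
ee_rot: [0.706, -0.705, 0.049, -0.049]
contact_force: [0.4, 0.2, 0.7]
width: 0.0
```

jog_arm(
  targets=[
    [0,[0,0,0],0],
  ],
)

```text
clock: 2.02
position: [0.5657, 0.0866, 0.2479]
ee_rot: [-0.705, 0.706, -0.05, 0.051]
contact_force: [-0.4, -0.4, -1.0]
width: 0.0
```

```bash
python3 - <<'E'
from fit import *
st=manip.get_state();print(st['clock'],st['position'],st['contact_force'],st['width'],Ro.from_quat(st['ee_rot'],scalar_first=True).as_matrix().round(3).tolist())
cm=camera_model('wrist');im,d=get_image('wrist');save('w1',im,s=1.4);P=cloud(cm,d);v=d>0
for c in [(.575,.175),(.5625,.091),(.55,.0072),(.5375,-.077)]:
  try:
    x,k,s,mid,l=rollers(P,v,c,-.14)
    aa=np.array([np.cos(x[0]),np.sin(x[0])]);nn=np.array([-aa[1],aa[0]])
    print('yaw %.3f d %.4f z0 %.4f'%(x[0],2*x[2],.058+x[3]),'ctr',(np.array(c)+nn*x[1]+aa*mid).round(4),'std %.4f n %d len %.3f'%(s,k,l))
  except Exception as e: print(e)
m=v&(P[...,2]<.02);print(np.median(P[m][:,2]))
E
```

```text
2.025 [0.56569217 0.08661991 0.24788901] [-0.40275433 -0.43093925 -1.02926018] 2.983282195276835e-06 [[0.99, 0.001, 0.143], [-0.143, -0.001, 0.99], [0.001, -1.0, -0.001]]
yaw -0.139 d 0.0478 z0 0.0579 ctr [0.574  0.1753] std 0.0006 n 4611 len 0.121
yaw -0.139 d 0.0489 z0 0.0578 ctr [0.5588 0.0916] std 0.0006 n 4701 len 0.115
yaw -0.139 d 0.0510 z0 0.0577 ctr [0.5491 0.0072] std 0.0006 n 4924 len 0.120
yaw -0.139 d 0.0444 z0 0.0578 ctr [ 0.5369 -0.0769] std 0.0007 n 4261 len 0.122
1.4182026803782888e-05
```

View pics/w1.png

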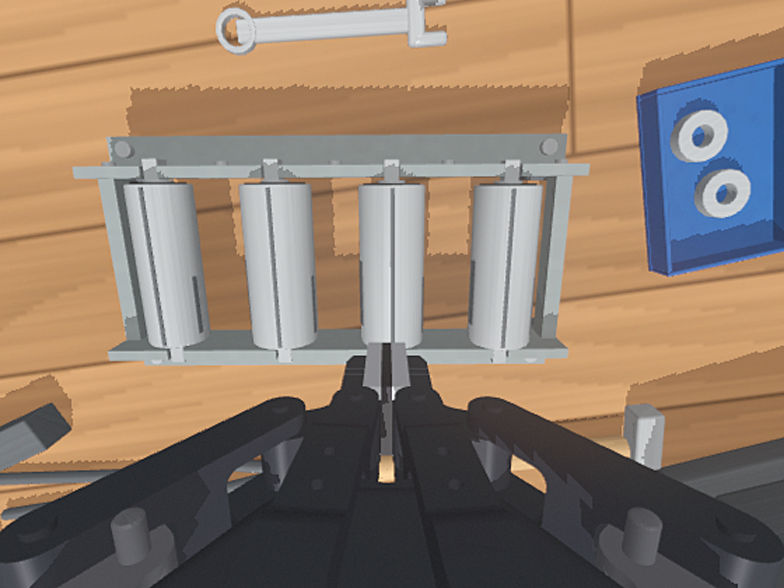

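jog_arm(
  targets=[
    [0,[-0.003,-0.006,-0.05],0],
    [0,[0,0,-0.05],0],
    [0,[0,0,-0.04],0],
    [0,[0,0,0],0],
    [0,[0,0,0],0],
  ],
)

```text
clock: 2.7
position: [0.561, 0.0848, 0.1099]
ee_rot: [0.706, -0.705, 0.048, -0.049]
contact_force: [0.0, -0.3, 0.7]
width: -0.0003
```

jog_arm(
  targets=[
    [0,[0,0,-0.008],0],
    [0,[0,0,0],0],
  ],
)

```text
clock: 2.95
position: [0.5605, 0.084, 0.101]
ee_rot: [0.705, -0.705, 0.049, -0.049]
contact_force: [0.0, -0.7, 0.4]
width: -0.0003
```

jog_arm(
  targets=[
    [0,[0,0,-0.001],0],
    [0,[0,0,0],0],
  ],
)

```text
clock: 3.2
position: [0.5605, 0.0839, 0.0996]
ee_rot: [0.705, -0.705, 0.049, -0.049]
contact_force: [-1.3, -0.2, 1.3]
width: -0.0002
```

jog_arm(
  targets=[
    [0,[0,0,-0.001],0],
    [0,[0,0,0],0],
  ],
)

```text
clock: 3.45
position: [0.5605, 0.0838, 0.0993]
ee_rot: [0.705, -0.705, 0.049, -0.049]
contact_force: [-1.4, -0.2, 5.7]
width: -0.0004
```

jog_arm(
  targets=[
    [0,[0,0,-0.0005],0],
    [0,[0,0,0],0],
  ],
)

```text
clock: 3.7
position: [0.5606, 0.0838, 0.0992]
ee_rot: [0.705, -0.705, 0.049, -0.049]
contact_force: [-1.9, -1.5, 8.4]
width: -0.0001
```

jog_arm(
  targets=[
    [0,[0.001,0.008,0.0005],0],
    [0,[0.002,0.014,0],0],
    [0,[0.001,0.006,0.01],0],
    [0,[0,0,0.02],0],
  ],
)

```text
clock: 4.2
position: [0.5637, 0.1124, 0.128]
ee_rot: [-0.705, 0.706, -0.049, 0.048]
contact_force: [0.2, -0.3, -0.6]
width: -0.0
```

```bash
python3 - <<'E'
from h import *
for n in ['top','scene']:
    im,d=get_image(n);save('r2_'+n,im,(165,155,345,280) if n=='top' else (200,150,380,330),4 if n=='top' else 3)
print(manip.get_state()['contact_force'])
E
```

```text
[ 0.48946792 -0.64252557 -0.18196855]
```

View pics/r2_top.png

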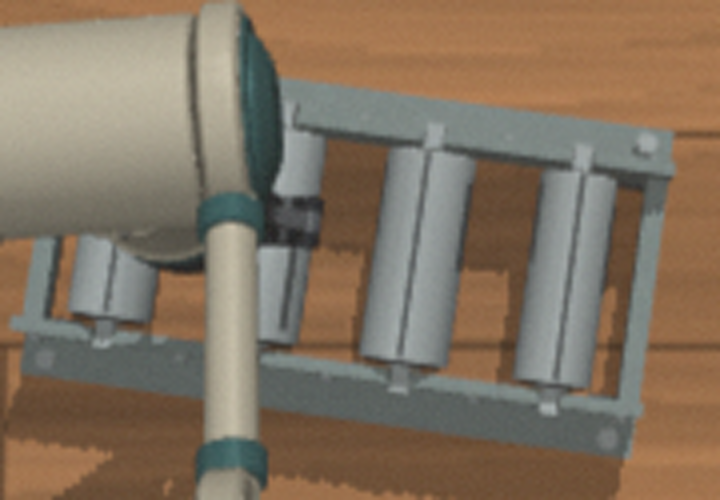

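View pics/r2_scene.png

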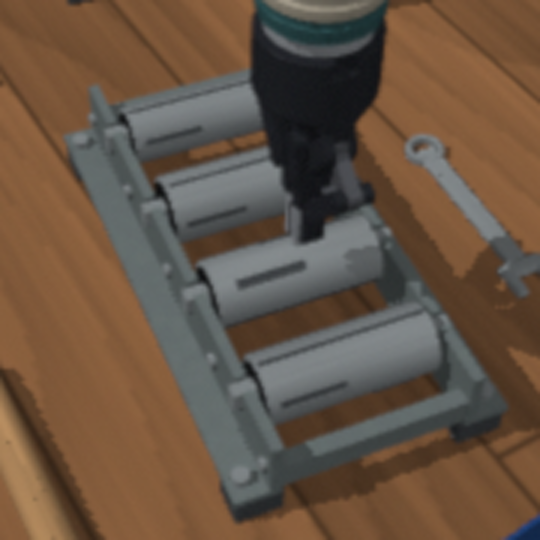

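R2 (second from the +y end) turned: its seam at the middle is out of sight, and different marks now show at scene crop (270,275) and (360,260). Next is R1.

jog_arm(
  targets=[
    [0,[0.004,0.025,0],0],
    [0,[0.004,0.03,0],0],
    [0,[0,0,-0.025],0],
    [0,[0,0,0],0],
    [0,[0,0,-0.003],0],
    [0,[0,0,0],0],
  ],
)

```text
clock: 5.05
position: [0.5726, 0.1666, 0.1008]
ee_rot: [0.705, -0.705, 0.049, -0.049]
contact_force: [-0.3, 0.6, 0.0]
width: 0.0001
```

jog_arm(
  targets=[
    [0,[0,0,-0.0015],0],
    [0,[0,0,0],0],
  ],
)

```text
clock: 5.3
position: [0.5724, 0.1667, 0.0991]
ee_rot: [0.705, -0.705, 0.049, -0.049]
contact_force: [0.1, -0.2, 0.2]
width: 0.0001
```

jog_arm(
  targets=[
    [0,[0,0,-0.001],0],
    [0,[0,0,0],0],
  ],
)

```text
clock: 5.55
position: [0.5725, 0.1668, 0.0987]
ee_rot: [0.705, -0.705, 0.049, -0.049]
contact_force: [-1.3, -0.8, 5.4]
width: -0.0002
```

jog_arm(
  targets=[
    [0,[0,0,-0.0003],0],
    [0,[0,0,0],0],
  ],
)

```text
clock: 5.8
position: [0.5725, 0.1669, 0.0986]
ee_rot: [0.705, -0.705, 0.049, -0.049]
contact_force: [-1.4, -1.0, 6.0]
width: -0.0002
```

jog_arm(
  targets=[
    [0,[0.001,0.008,0],0],
    [0,[0.002,0.014,0],0],
    [0,[0.001,0.006,0.01],0],
    [0,[0,0,0.02],0],
  ],
)

```text
clock: 6.3
position: [0.5757, 0.1952, 0.1272]
ee_rot: [-0.705, 0.706, -0.049, 0.048]
contact_force: [0.4, -0.2, -0.1]
width: -0.0
```

```bash
python3 - <<'E'
from h import *
n='scene';im,d=get_image(n);save('r1_'+n,im,(200,150,380,330),3)
E
```

```text
(no output)
```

View pics/r1_scene.png

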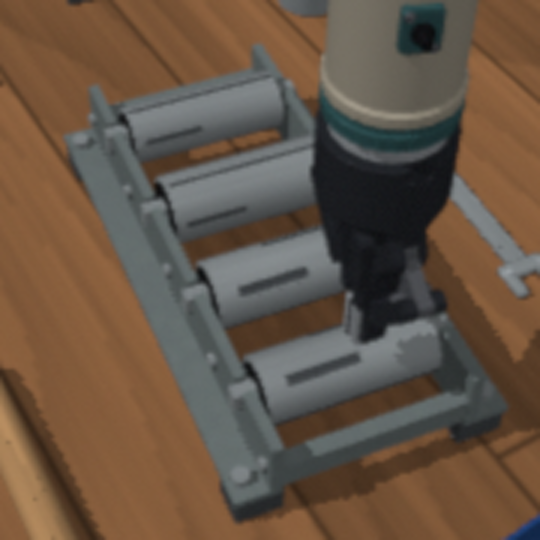

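R1 turned too: its seam is gone and a new mark shows at (320,367). Next is R3.

jog_arm(
  targets=[
    [0,[-0.007,-0.049,0],0],
    [0,[-0.007,-0.049,0],0],
    [0,[-0.007,-0.049,0],0],
    [0,[-0.007,-0.049,0],0],
    [0,[0,0,-0.02],0],
    [0,[0,0,-0.005],0],
    [0,[0,0,0],0],
    [0,[0,0,0],0],
  ],
)

```text
clock: 7.35
position: [0.5488, -0.0005, 0.103]
ee_rot: [0.705, -0.705, 0.048, -0.049]
contact_force: [-0.1, 0.3, 0.1]
width: 0.0001
```

jog_arm(
  targets=[
    [0,[0,0,-0.001],0],
    [0,[0,0,0],0],
  ],
)

```text
clock: 7.6
position: [0.5485, -0.0007, 0.1017]
ee_rot: [0.705, -0.705, 0.049, -0.049]
contact_force: [0.0, 0.0, 0.7]
width: 0.0
```

jog_arm(
  targets=[
    [0,[0,0,-0.0015],0],
    [0,[0,0,0],0],
  ],
)

```text
clock: 7.85
position: [0.5485, -0.0011, 0.1004]
ee_rot: [0.705, -0.705, 0.049, -0.049]
contact_force: [-0.3, -0.4, 2.7]
width: 0.0
```

jog_arm(
  targets=[
    [0,[0,0,-0.0007],0],
    [0,[0,0,0],0],
  ],
)

```text
clock: 8.1
position: [0.5486, -0.0012, 0.1002]
ee_rot: [-0.705, 0.705, -0.049, 0.049]
contact_force: [-0.8, 0.7, 6.9]
width: 0.0
```

jog_arm(
  targets=[
    [0,[0.001,0.008,0.0002],0],
    [0,[0.001,0.01,0],0],
  ],
)

```text
clock: 8.35
position: [0.5512, 0.0156, 0.1004]
ee_rot: [-0.705, 0.706, -0.048, 0.05]
contact_force: [0.4, -1.1, 2.9]
width: 0.0003
```

jog_arm(
  targets=[
    [0,[0.001,0.01,0.008],0],
    [0,[0,0,0.022],0],
  ],
)

```text
clock: 8.6
position: [0.5501, 0.028, 0.1288]
ee_rot: [0.706, -0.705, 0.05, -0.048]
contact_force: [0.7, 0.6, 0.0]
width: 0.0001
```

```bash
python3 - <<'E'
from h import *
n='scene';im,d=get_image(n);save('r3_'+n,im,(200,150,380,330),3)
n='top';im,d=get_image(n);save('r3_'+n,im,(165,155,345,280),4)
E
```

```text
(no output)
```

View pics/r3_scene.png

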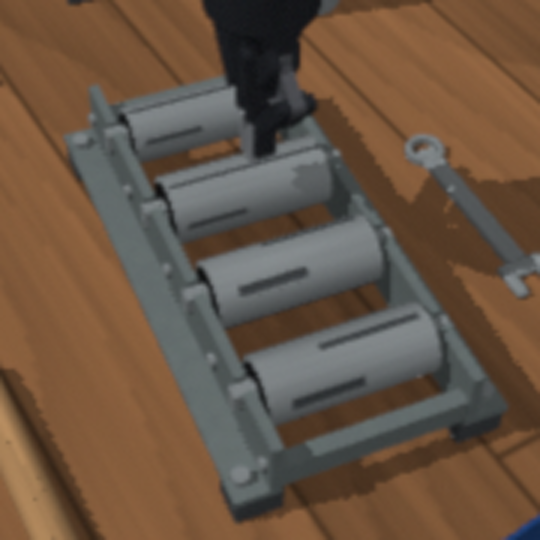

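View pics/r3_top.png

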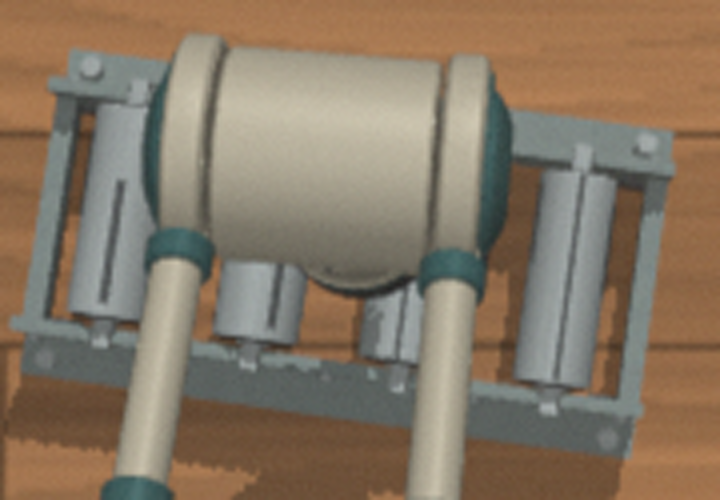

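R3 looks unmoved. The mark at (218,215) and the seam sit where they were before, and the patch at (310,180) is only the arm's shadow. Now R4.

jog_arm(
  targets=[
    [0,[-0.006,-0.05,0],0],
    [0,[-0.006,-0.05,0],0],
    [0,[-0.004,-0.012,-0.01],0],
    [0,[0,0,-0.016],0],
    [0,[0,0,-0.003],0],
    [0,[0,0,0],0],
    [0,[0,0,0],0],
  ],
)

```text
clock: 9.57
position: [0.5357, -0.0846, 0.1009]
ee_rot: [0.705, -0.705, 0.048, -0.049]
contact_force: [0.9, 0.3, 0.1]
width: 0.0001
```

jog_arm(
  targets=[
    [0,[0,0,-0.002],0],
    [0,[0,0,0],0],
  ],
)

```text
clock: 9.82
position: [0.5353, -0.0849, 0.0986]
ee_rot: [0.705, -0.705, 0.049, -0.049]
contact_force: [0.3, 0.3, -0.1]
width: 0.0001
```

jog_arm(
  targets=[
    [0,[0,0,-0.0015],0],
    [0,[0,0,0],0],
  ],
)

```text
clock: 10.07
position: [0.5354, -0.0852, 0.0972]
ee_rot: [-0.705, 0.705, -0.049, 0.049]
contact_force: [-0.3, -0.6, 1.1]
width: -0.0001
```

jog_arm(
  targets=[
    [0,[0,0,-0.001],0],
    [0,[0,0,0],0],
  ],
)

```text
clock: 10.32
position: [0.5355, -0.0854, 0.0969]
ee_rot: [-0.705, 0.706, -0.049, 0.049]
contact_force: [-1.8, -0.3, 5.8]
width: 0.0
```

jog_arm(
  targets=[
    [0,[0.001,0.008,0],0],
    [0,[0.001,0.01,0],0],
  ],
)

```text
clock: 10.58
position: [0.538, -0.0673, 0.0971]
ee_rot: [-0.705, 0.706, -0.048, 0.05]
contact_force: [0.6, -0.4, 2.3]
width: -0.0
```

jog_arm(
  targets=[
    [0,[0.001,0.01,0.008],0],
    [0,[0,0,0.04],0],
    [0,[0,0,0.05],0],
    [0,[0,0,0.05],0],
  ],
)

```text
clock: 11.08
position: [0.538, -0.0567, 0.2455]
ee_rot: [0.706, -0.705, 0.049, -0.049]
contact_force: [0.8, -0.6, -0.2]
width: 0.0002
```

```bash
python3 - <<'E'
from h import *
n='scene';im,d=get_image(n);save('r4_'+n,im,(200,150,380,330),3)
n='wrist';im,d=get_image(n);save('r4_'+n,im,None,1.4)
E
```

```text
(no output)
```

View pics/r4_scene.png

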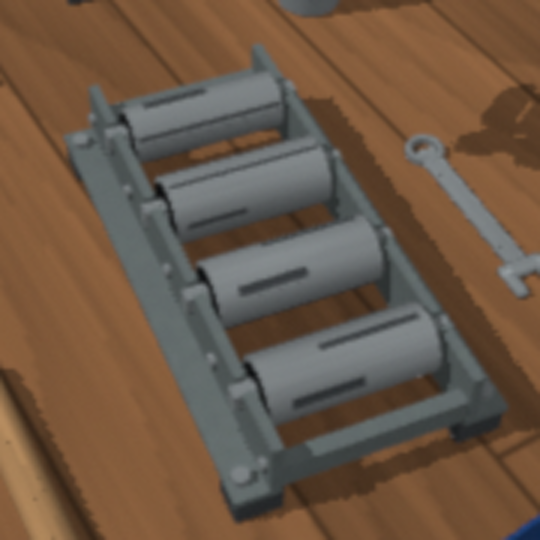

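View pics/r4_wrist.png

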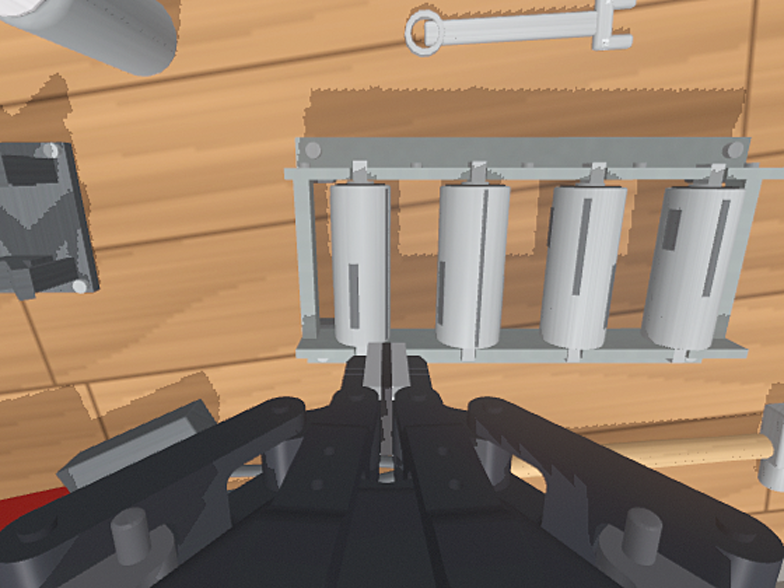

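R4 turned, with its seam now at the right-hand edge (387,250). R3's seam and marks still look as they did at the start. I'll compare R3 numerically with the first picture, then give R3 and R4 a second, longer stroke.

```bash
python3 - <<'E'
from fit import *
def unroll(n,im,cm):
    out=[]
    for c,r in [((.574,.1753),.0239),((.5613,.0914),.0245),((.5491,.0072),.0255),((.5369,-.0769),.0222)]:
        a=np.array([np.cos(-.139),np.sin(-.139)]);nn=np.array([-a[1],a[0]])
        A=[];
        for th in np.radians(np.arange(-70,80,3)):   # angle from top toward +y
            row=[]
            for s in np.linspace(-.055,.055,80):
                p=np.r_[np.array(c)+a*s+nn*r*np.sin(th),.058+r*np.cos(th)]
                u=project(cm,p);row.append(u)
            A.append(row)
        A=np.array(A,np.float32);out.append(cv2.remap(im,A[...,0],A[...,1],cv2.INTER_LINEAR))
    return np.hstack(out)
for n in ['scene']:
    cm=camera_model(n);im,d=get_image(n)
    save('unroll',np.vstack([unroll(n,np.load('pics/scene0.npz')['im'],cm),np.zeros((5,320,3),np.uint8),unroll(n,im,cm)]),None,2.4)
E
```

```text
(no output)
```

View pics/unroll.png

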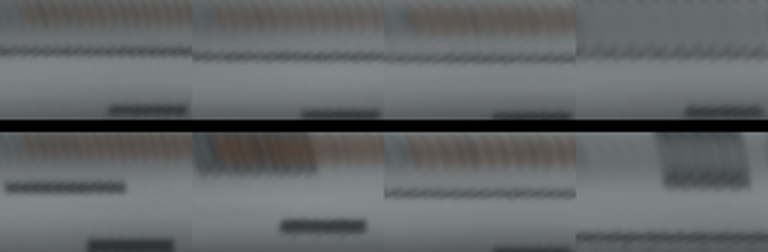

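R3 is unchanged to within a few degrees, while R4 has turned about 1.15 rad. Now the second stroke on R3, faster this time.

jog_arm(
  targets=[
    [0,[0.01,0.055,-0.02],0],
    [0,[0,0,-0.06],0],
    [0,[0,0,-0.055],0],
    [0,[0,0,-0.007],0],
    [0,[0,0,0],0],
    [0,[0,0,0],0],
  ],
)

```text
clock: 11.98
position: [0.5476, -0.002, 0.1014]
ee_rot: [0.705, -0.705, 0.05, -0.048]
contact_force: [0.9, 1.2, 0.2]
width: 0.0002
```

jog_arm(
  targets=[
    [0,[0,0,-0.0015],0],
    [0,[0,0,0],0],
  ],
)

```text
clock: 12.22
position: [0.5482, -0.0021, 0.1005]
ee_rot: [0.705, -0.705, 0.049, -0.049]
contact_force: [-0.4, 0.6, 0.1]
width: -0.0002
```

jog_arm(
  targets=[
    [0,[0,0,-0.0004],0],
    [0,[0,0,0],0],
  ],
)

```text
clock: 12.48
position: [0.5482, -0.0021, 0.1003]
ee_rot: [0.705, -0.705, 0.049, -0.049]
contact_force: [-0.8, 0.0, 0.9]
width: 0.0003
```

jog_arm(
  targets=[
    [0,[0,0,-0.0009],0],
    [0,[0,0,0],0],
  ],
)

```text
clock: 12.72
position: [0.5483, -0.0022, 0.1001]
ee_rot: [-0.705, 0.706, -0.049, 0.049]
contact_force: [-3.0, 0.1, 7.5]
width: 0.0005
```

jog_arm(
  targets=[
    [0,[0.001,0.008,0],0],
  ],
)

```text
clock: 12.85
position: [0.5498, 0.0039, 0.1004]
ee_rot: [-0.704, 0.707, -0.048, 0.049]
contact_force: [-0.4, -4.0, 6.2]
width: -0.0001
```

jog_arm(
  targets=[
    [0,[0.002,0.014,0],0],
  ],
)

```text
clock: 12.98
position: [0.5524, 0.0186, 0.1002]
ee_rot: [-0.705, 0.706, -0.048, 0.05]
contact_force: [0.9, -0.9, 0.6]
width: 0.0002
```

jog_arm(
  targets=[
    [0,[0.001,0.006,0.01],0],
    [0,[0,0,0.02],0],
  ],
)

```text
clock: 13.22
position: [0.5516, 0.0266, 0.1289]
ee_rot: [0.706, -0.705, 0.05, -0.048]
contact_force: [0.8, -0.2, -0.6]
width: 0.0001
```

R3 dragged the fingertip back with about 4 N at 6 N of press, so it binds. Now a second stroke on R4 to bring it past a quarter turn.

jog_arm(
  targets=[
    [0,[-0.006,-0.05,0],0],
    [0,[-0.006,-0.05,0],0],
    [0,[-0.004,-0.012,-0.01],0],
    [0,[0,0,-0.016],0],
    [0,[0,0,-0.004],0],
    [0,[0,0,0],0],
    [0,[0,0,0],0],
  ],
)

```text
clock: 14.1
position: [0.5367, -0.0856, 0.0996]
ee_rot: [0.705, -0.705, 0.048, -0.049]
contact_force: [0.2, 0.1, 1.4]
width: -0.0003
```

jog_arm(
  targets=[
    [0,[0,0,-0.0015],0],
    [0,[0,0,0],0],
  ],
)

```text
clock: 14.35
position: [0.5364, -0.086, 0.0979]
ee_rot: [0.705, -0.705, 0.049, -0.049]
contact_force: [0.6, 0.4, 0.7]
width: 0.0005
```

jog_arm(
  targets=[
    [0,[0,0,-0.0015],0],
    [0,[0,0,0],0],
  ],
)

```text
clock: 14.6
position: [0.5365, -0.0864, 0.0969]
ee_rot: [-0.705, 0.706, -0.049, 0.049]
contact_force: [-1.4, -0.1, 3.9]
width: -0.0004
```

jog_arm(
  targets=[
    [0,[0,0,-0.0004],0],
    [0,[0,0,0],0],
  ],
)

```text
clock: 14.85
position: [0.5365, -0.0865, 0.0967]
ee_rot: [-0.705, 0.706, -0.049, 0.049]
contact_force: [-1.3, -0.6, 7.1]
width: -0.0002
```

jog_arm(
  targets=[
    [0,[0.001,0.008,0],0],
    [0,[0.002,0.014,0],0],
    [0,[0.001,0.006,0.01],0],
    [0,[0,0,0.05],0],
    [0,[0,0,0.05],0],
  ],
)

```text
clock: 15.48
position: [0.54, -0.0579, 0.2068]
ee_rot: [0.705, -0.705, 0.049, -0.049]
contact_force: [0.3, -0.5, -0.5]
width: 0.0002
```

```bash
python3 - <<'E'
from h import *
print(manip.get_state()['position'])
n='scene';im,d=get_image(n);save('r5_'+n,im,(200,150,380,330),3)
E
```

```text
[ 0.54004591 -0.05794218  0.20684143]
```

View pics/r5_scene.png

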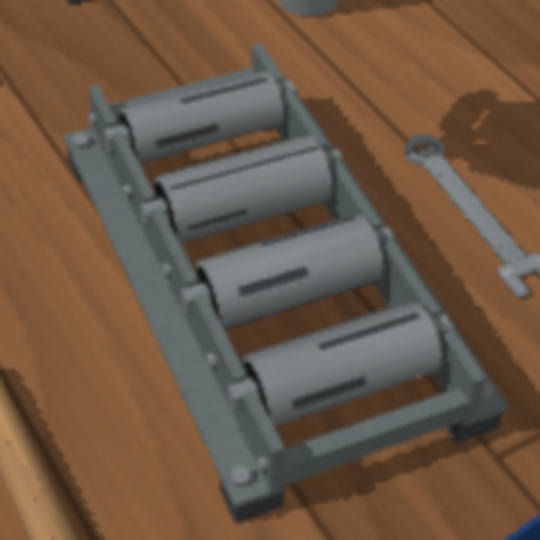

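R4 has now turned well past a quarter turn. R1, R2 and R4 are free and R3 binds. Moving above R3 with the jaws part open.

jog_arm(
  targets=[
    [0.068,[0.005,0.033,0],0.003],
    [0.068,[0.004,0.032,0],0.002],
    [0.068,[0,0,-0.03],0],
    [0.068,[0,0,0],0],
    [0.068,[0,0,0],0],
  ],
  force=35,
)

```text
clock: 16.15
position: [0.5497, 0.0066, 0.1764]
ee_rot: [-0.705, 0.706, -0.047, 0.048]
contact_force: [0.5, -0.3, 0.7]
width: 0.068
```

```bash
python3 - <<'E'
from fit import *
st=manip.get_state();p=st['position'];R=Ro.from_quat(st['ee_rot'],scalar_first=True).as_matrix();print(p,st['width'],np.arctan2(R[1,2],R[0,2]))
cm=camera_model('wrist');im,d=get_image('wrist');save('g1',im,s=1.4);P=cloud(cm,d);v=d>0
for c in [(.549,.0072)]:
    x,k,s,mid,l=rollers(P,v,c,-.14)
    aa=np.array([np.cos(x[0]),np.sin(x[0])]);nn=np.array([-aa[1],aa[0]])
    ctr=np.array(c)+nn*x[1]+aa*mid
    print('yaw %.3f d %.4f z0 %.4f'%(x[0],2*x[2],.058+x[3]),'ctr',ctr.round(4),'std %.4f n %d len %.3f'%(s,k,l),'axis/norm err',(p[:2]-ctr)@aa,(p[:2]-ctr)@nn)
E
```

```text
[0.54970052 0.00657397 0.1764283 ] 0.0679660312431149 1.4366436615869222
yaw -0.140 d 0.0512 z0 0.0576 ctr [0.5489 0.0074] std 0.0006 n 8035 len 0.121 axis/norm err 0.0008607764871909403 -0.0006833440276571707
```

View pics/g1.png

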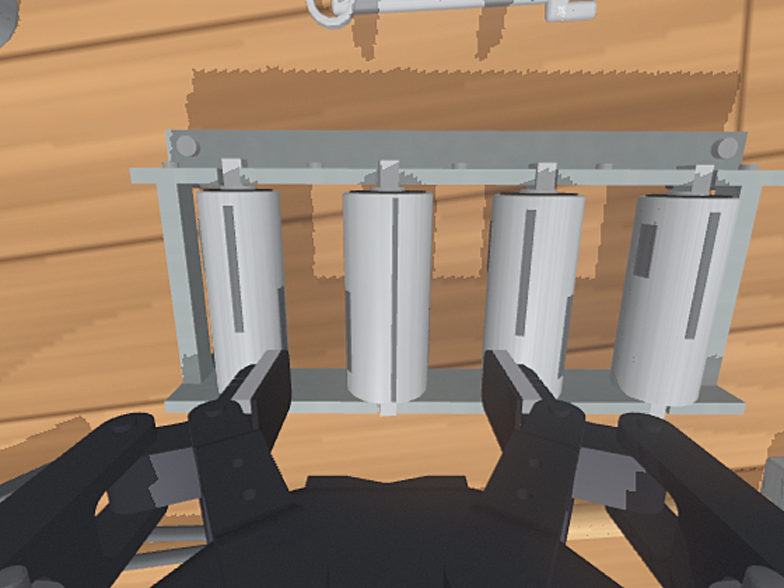

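The jaws straddle R3 (display pixel 388,300), centred within 1 mm. Descending and closing.

jog_arm(
  targets=[
    [0.068,[0,0.0007,-0.04],-0.005],
    [0.068,[0,0,-0.045],0],
    [0.068,[0,0,-0.03],0],
    [0.068,[0,0,-0.009],0],
    [0.068,[0,0,0],0],
    [0.068,[0,0,0],0],
  ],
)

```text
clock: 16.95
position: [0.5507, 0.0073, 0.0534]
ee_rot: [-0.705, 0.705, -0.048, 0.05]
contact_force: [0.4, -0.7, 0.5]
width: 0.0676
```

jog_arm(
  targets=[
    [0.056,[0,0,0],0],
    [0.052,[0,0,0],0],
    [0.047,[0,0,0],0],
    [0.04,[0,0,0],0],
    [0.04,[0,0,0],0],
    [0.04,[0,0,0],0],
  ],
  force=30,
)

```text
clock: 17.7
position: [0.55, 0.0074, 0.0528]
ee_rot: [-0.705, 0.705, -0.048, 0.05]
contact_force: [-0.6, -1.4, 5.7]
width: 0.0506
```

jog_arm(
  targets=[
    [0.04,[0,0,0.002],0],
    [0.04,[0,0,0.004],0],
    [0.04,[0,0,0.008],0],
  ],
  force=40,
)

```text
clock: 18.08
position: [0.548, 0.008, 0.065]
ee_rot: [0.706, -0.705, 0.05, -0.048]
contact_force: [0.3, 0.4, -5.3]
width: 0.0503
```

jog_arm(
  targets=[
    [0.04,[0,0,0.014],0],
    [0.04,[0,0,0.02],0],
    [0.04,[0,0,0.03],0],
    [0.04,[0,0,0.03],0],
    [0.04,[0,0,0],0],
    [0.04,[0,0,0],0],
  ],
)

```text
clock: 18.82
position: [0.5484, 0.0078, 0.1592]
ee_rot: [0.706, -0.705, 0.05, -0.048]
contact_force: [0.6, 0.6, -6.4]
width: 0.0503
```

```bash
python3 - <<'E'
from fit import *
st=manip.get_state();p=st['position'];print(p,st['width'],st['contact_force'])
cm=camera_model('wrist');im,d=get_image('wrist');save('l1w',im,s=1.4);np.savez('pics/l1w.npz',d=d,im=im)
im,d=get_image('scene');save('l1s',im,None,1.4)
E
```

```text
[0.54838784 0.00780365 0.15917422] 0.050280405585329965 [ 0.60045014  0.62315957 -6.36075098]
```

View pics/l1w.png

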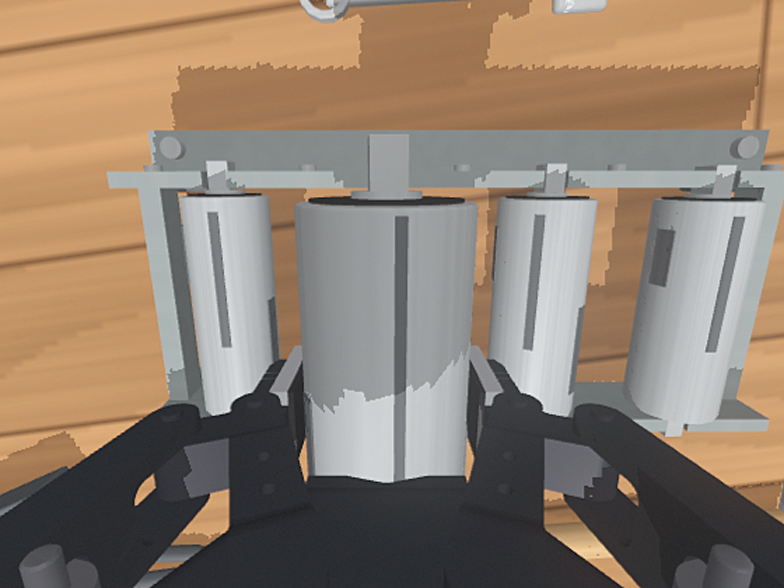

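View pics/l1s.png

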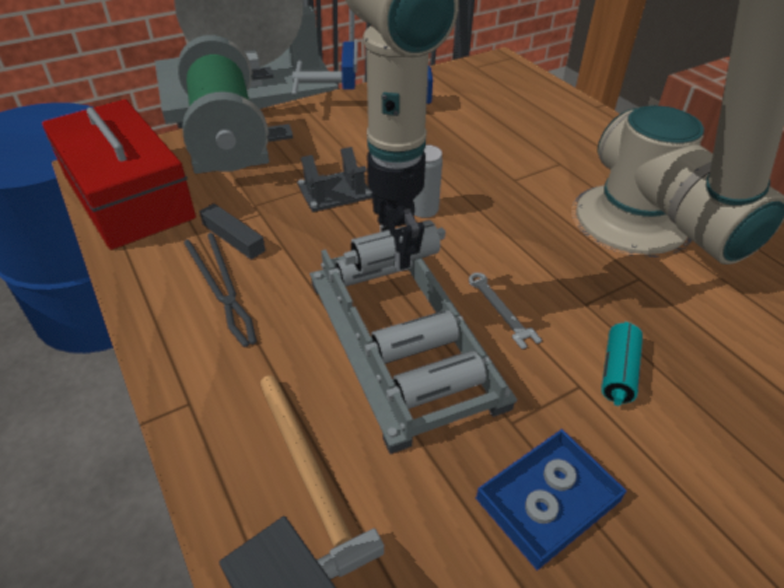

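R3 is lifted clear and the other rollers are seated. Before I carry it over, I'll check for tall obstacles near the stand and re-fit the stand from the first clouds.

```bash
python3 - <<'E'
from fit import *
for n in ['top','scene']:
    z=np.load('pics/%s0.npz'%n);cm=camera_model(n);P=cloud(cm,z['d']);v=z['d']>0
    m=v&(P[...,2]>.09)&(P[...,2]<.5)&(P[...,0]>.3)&(P[...,0]<.75)&(P[...,1]<-.15)&(P[...,1]>-.6)
    q=P[m]; 
    for y0 in np.arange(-.6,-.15,.05):
        k=q[(q[:,1]>=y0)&(q[:,1]<y0+.05)]
        if len(k)>5: print(n,round(y0,2),len(k),k.min(0).round(3),k.max(0).round(3))
# roller rel. to tool
z=np.load('pics/l1w.npz');cm=camera_model('wrist');P=cloud(cm,z['d'])
a=np.array([np.cos(-.14),np.sin(-.14)]);nn=np.array([-a[1],a[0]])
p=np.array([.5484,.0078]);dd=P[...,:2]-p;s=dd@a;t=dd@nn
m=(z['d']>0)&(P[...,2]>.15)&(abs(t)<.02)&(s<-.03)&(s>-.09)
print(m.sum(),np.percentile(s[m],[0,5,50]))
for lo in np.arange(-.08,-.03,.01):
    k=m&(s>=lo)&(s<lo+.01)
    if k.sum()>20:
        from scipy.optimize import least_squares
        f=lambda x:np.hypot(t[k]-x[0],P[k][:,2]-x[1])-x[2]
        r=least_squares(f,[0,.164,.025],loss='soft_l1',f_scale=.001);print(round(lo,3),k.sum(),r.x.round(4))
E
```

```text
top -0.6 1489 [ 0.546 -0.6    0.09 ] [ 0.75  -0.55   0.181]
top -0.55 1370 [ 0.532 -0.55   0.09 ] [ 0.75  -0.5    0.197]
top -0.5 2255 [ 0.503 -0.5    0.09 ] [ 0.75  -0.45   0.197]
top -0.45 143 [ 0.738 -0.45   0.092] [ 0.75  -0.416  0.135]
top -0.3 27 [ 0.327 -0.254  0.117] [ 0.358 -0.25   0.134]
top -0.25 628 [ 0.312 -0.25   0.09 ] [ 0.37  -0.2    0.135]
top -0.2 28 [ 0.33  -0.2    0.092] [ 0.35  -0.198  0.123]
scene -0.6 276 [ 0.551 -0.6    0.127] [ 0.669 -0.55   0.178]
scene -0.55 508 [ 0.52  -0.549  0.09 ] [ 0.715 -0.5    0.194]
scene -0.5 1759 [ 0.505 -0.5    0.09 ] [ 0.75  -0.45   0.195]
scene -0.45 60 [ 0.52  -0.45   0.092] [ 0.75  -0.414  0.131]
scene -0.3 7 [ 0.334 -0.255  0.128] [ 0.352 -0.25   0.13 ]
scene -0.25 418 [ 0.313 -0.25   0.09 ] [ 0.373 -0.2    0.132]
scene -0.2 63 [ 0.329 -0.2    0.09 ] [ 0.356 -0.195  0.132]
12203 [-0.0779938  -0.07103393 -0.04960115]
-0.08 699 [0.0007 0.1651 0.0077]
-0.07 1759 [0.0004 0.1803 0.0095]
-0.06 3507 [0.0002 0.1635 0.0252]
-0.05 3232 [0.0002 0.1636 0.0252]
-0.04 3006 [0.0002 0.1635 0.0251]
```

jog_arm(
  targets=[
    [0.04,[0,-0.02,0.015],0],
    [0.04,[-0.005,-0.04,0.015],0],
    [0.04,[-0.01,-0.045,0.005],0],
    [0.04,[-0.01,-0.045,0],0],
    [0.04,[-0.01,-0.045,0],0],
    [0.04,[-0.01,-0.045,0],0],
    [0.04,[-0.01,-0.035,0],0],
    [0.04,[-0.01,-0.02,0],0],
    [0.04,[0,-0.01,0],0],
    [0.04,[0,0,0],0],
  ],
)

```text
clock: 20.18
position: [0.4845, -0.2982, 0.1948]
ee_rot: [0.705, -0.705, 0.049, -0.05]
contact_force: [1.2, 1.5, -5.7]
width: 0.0506
```

```bash
python3 - <<'E'
from fit import *
st=manip.get_state();p=st['position'];print(st['clock'],p,st['width'],st['contact_force'])
cm=camera_model('wrist');im,d=get_image('wrist');save('s1w',im,s=1.4);np.savez('pics/s1w.npz',d=d,im=im,T=cm['world_from_camera'])
E
```

```text
20.175 [ 0.48450162 -0.29815859  0.19475926] 0.05057723243921635 [ 1.17529625  1.48385645 -5.65050269]
```

View pics/s1w.png

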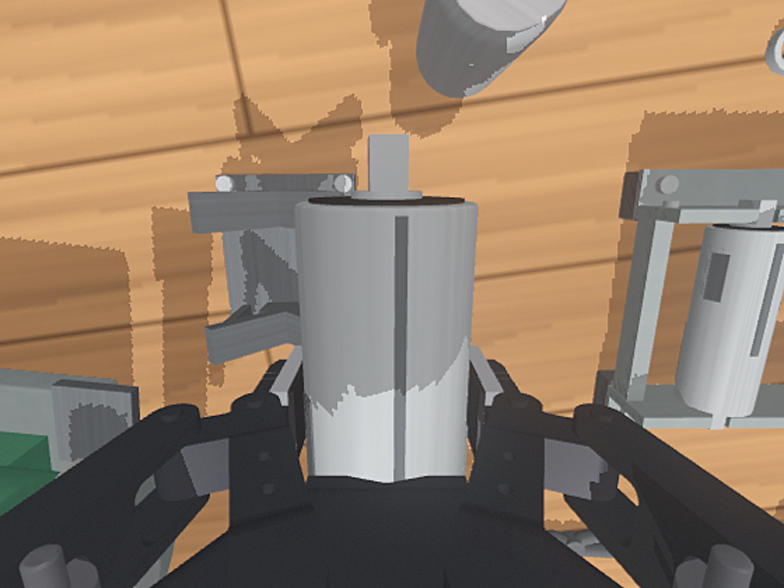

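```bash
cat > vfit.py <<'E'
from fit import *
def vfit(P,v,c0=(.468,-.368),yaw0=-.13):
    x=np.array([c0[0],c0[1],yaw0])
    for it in range(6):
        def loc(x):
            a=np.array([np.cos(x[2]),np.sin(x[2])]);n=np.array([-a[1],a[0]]);d=P[...,:2]-x[:2];return d@a,d@n
        s,t=loc(x);m=v&(abs(abs(s)-.042)<.010)&(abs(t)<.033)&(abs(P[...,2]-.035-abs(t))<.012)
        q=P[m]
        def f(w):
            a=np.array([np.cos(w[1]),np.sin(w[1])]);n=np.array([-a[1],a[0]])
            return (q[:,2]-.035-abs((q[:,:2]-x[:2])@n-w[0]))/1.41
        r=least_squares(f,[0,x[2]],loss='soft_l1',f_scale=.001)
        n=np.array([-np.sin(x[2]),np.cos(x[2])]);x[:2]+=n*r.x[0];x[2]=r.x[1]
        # along: boundaries of heads
        s,t=loc(x);k=v&(abs(t)<.05)&(P[...,2]>.05)&(P[...,2]<.08)&(abs(s)<.08)
        S=s[k];h,e=np.histogram(S,np.arange(-.08,.0801,.001))
        # template score
        best=max(np.arange(-.008,.0081,.0005),key=lambda o:np.sum(abs(abs(S-o)-.042)<.012)-np.sum(abs(abs(S-o)-.042)>.0125))
        x[:2]+=np.array([np.cos(x[2]),np.sin(x[2])])*best*.7
    s1=np.percentile(S[S<0],[1,99]) if (S<0).any() else 0;s2=np.percentile(S[S>0],[1,99]) if (S>0).any() else 0
    s,t=loc(x);mm=t[m]
    return x.round(4),m.sum(),(mm>0).sum(),np.std(f(r.x)).round(4),best,s1,s2
E
python3 - <<'E'
from vfit import *
for n in ['top0','scene0','s1w']:
    z=np.load('pics/%s.npz'%n);cm=dict(camera_model(n[:-1] if n!='s1w' else 'wrist'))
    if 'T' in z: cm['world_from_camera']=z['T']
    P=cloud(cm,z['d']);print(n,vfit(P,z['d']>0))
E
```

```text
top0 (array([ 0.4672, -0.3683, -0.1282]), np.int64(523), np.int64(185), np.float64(0.0019), np.float64(6.938893903907228e-18), array([-0.05376287, -0.0303607 ]), array([0.03003324, 0.05376381]))
scene0 (array([ 0.4689, -0.3689, -0.1315]), np.int64(192), np.int64(0), np.float64(0.0022), np.float64(6.938893903907228e-18), array([-0.0542734, -0.0299726]), array([0.03009465, 0.05386667]))
s1w (array([ 0.4672, -0.3686, -0.1341]), np.int64(2563), np.int64(523), np.float64(0.0006), np.float64(6.938893903907228e-18), array([-0.053722 , -0.0300321]), array([0.03003404, 0.05397028]))
```

jog_arm(
  targets=[
    [0.04,[-0.006,-0.03,0],0.006],
    [0.04,[-0.006,-0.025,-0.02],0],
    [0.04,[-0.0045,-0.0156,-0.03],0],
    [0.04,[0,0,-0.03],0],
    [0.04,[0,0,0],0],
    [0.04,[0,0,0],0],
    [0.04,[0,0,0],0],
  ],
)

```text
clock: 21.1
position: [0.469, -0.3683, 0.1166]
ee_rot: [-0.705, 0.706, -0.046, 0.048]
contact_force: [0.3, -0.5, -5.7]
width: 0.0505
```

```bash
python3 - <<'E'
from vfit import *
st=manip.get_state();p=st['position'];R=Ro.from_quat(st['ee_rot'],scalar_first=True).as_matrix();print(st['clock'],p,st['width'],st['contact_force'],'yaw',np.arctan2(R[1,2],R[0,2])-np.pi/2)
cm=camera_model('wrist');im,d=get_image('wrist');save('s2w',im,s=1.4)
P=cloud(cm,d);print(vfit(P,d>0))
a=np.array([np.cos(-.135),np.sin(-.135)]);nn=np.array([-a[1],a[0]]);dd=P[...,:2]-p[:2];s=dd@a;t=dd@nn
k=(d>0)&(P[...,2]>p[2])&(abs(t)<.023)&(s<-.03)&(s>-.057);q=P[k]
def f(x):
    n2=np.array([-np.sin(x[3]),np.cos(x[3])]);return np.hypot((q[:,:2]-p[:2])@n2-x[0],q[:,2]-x[1])-x[2]
r=least_squares(f,[0,p[2]+.004,.025,-.135],loss='soft_l1',f_scale=.001);print('roller t,z,r,yaw',r.x.round(4), 'end',s[(d>0)&(abs(t)<.008)&(P[...,2]>p[2])].min())
im,d=get_image('scene');save('s2s',im,(200,80,340,200),5)
E
```

```text
21.1 [ 0.46900253 -0.36833733  0.11659427] 0.05051558723011308 [ 0.3336436  -0.53647917 -5.68611186] yaw -0.13191911054070649
(array([ 0.4677, -0.368 , -0.13  ]), np.int64(0), np.int64(0), np.float64(nan), np.float64(6.938893903907228e-18), array([-0.05407891, -0.03034354]), array([0.05154511, 0.05426799]))
roller t,z,r,yaw [ 0.0003  0.1214  0.0253 -0.132 ] end -0.07765247216757959
  ret = _var(a, axis=axis, dtype=dtype, out=out, ddof=ddof,
  arrmean = um.true_divide(arrmean, div, out=arrmean,
  ret = ret.dtype.type(ret / rcount)
```

View pics/s2w.png

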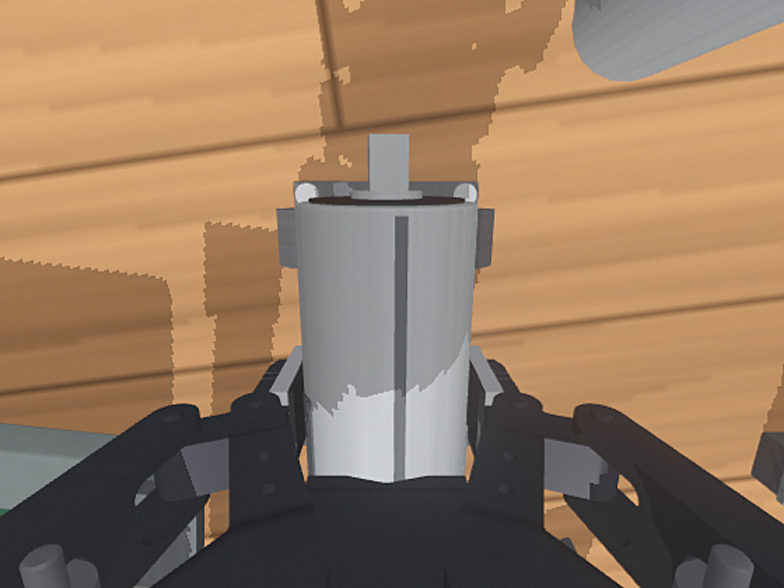

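View pics/s2s.png

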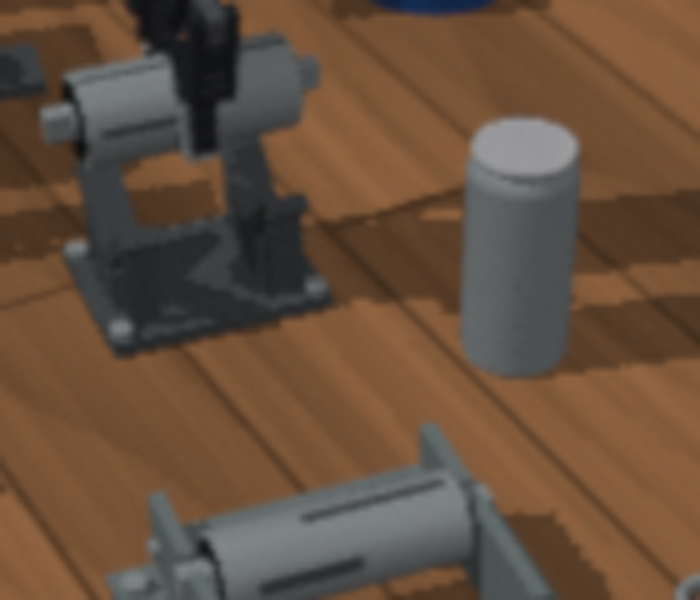

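The roller sits symmetric over both heads (290 and 483 px either side of 387). Lowering.

jog_arm(
  targets=[
    [0.04,[-0.0005,-0.0005,-0.02],0],
    [0.04,[0,0,-0.016],0],
    [0.04,[0,0,-0.008],0],
    [0.04,[0,0,0],0],
    [0.04,[0,0,0],0],
  ],
)

```text
clock: 21.82
position: [0.4677, -0.3689, 0.0713]
ee_rot: [-0.705, 0.706, -0.047, 0.047]
contact_force: [-1.1, -0.3, -5.9]
width: 0.0501
```

jog_arm(
  targets=[
    [0.04,[0,0,-0.004],0],
    [0.04,[0,0,0],0],
  ],
)

```text
clock: 22.08
position: [0.4673, -0.3686, 0.0669]
ee_rot: [-0.705, 0.706, -0.047, 0.047]
contact_force: [-0.1, -0.6, -6.3]
width: 0.0502
```

jog_arm(
  targets=[
    [0.04,[0,0,-0.0008],0],
    [0.04,[0,0,0],0],
  ],
)

```text
clock: 22.32
position: [0.4674, -0.3687, 0.0666]
ee_rot: [-0.705, 0.706, -0.047, 0.047]
contact_force: [-1.9, 0.4, -1.5]
width: 0.0507
```

jog_arm(
  targets=[
    [0.04,[0,0,-0.0008],0],
    [0.04,[0,0,0],0],
  ],
)

```text
clock: 22.58
position: [0.4674, -0.3687, 0.0665]
ee_rot: [-0.705, 0.706, -0.047, 0.047]
contact_force: [-1.4, 1.2, 4.5]
width: 0.0505
```

Contact made and the weight is carried by the stand. Releasing.

jog_arm(
  targets=[
    [0.045,[0,0,0.0004],0],
    [0.052,[0,0,0],0],
    [0.056,[0,0,0],0],
    [0.062,[0,0,0],0],
    [0.07,[0,0,0],0],
    [0.07,[0,0,0],0],
  ],
  force=20,
)

```text
clock: 23.32
position: [0.4673, -0.3685, 0.0655]
ee_rot: [0.706, -0.706, 0.047, -0.047]
contact_force: [0.3, 0.2, -0.2]
width: 0.0697
```

jog_arm(
  targets=[
    [0.07,[0,0,0.01],0],
    [0.07,[0,0,0.03],0],
    [0.07,[0,0,0.05],0],
    [0.07,[0,0,0.05],0],
    [0.07,[-0.01,0.03,0.04],0],
    [0.07,[-0.02,0.04,0.02],0],
    [0.07,[0,0,0],0],
    [0.07,[0,0,0],0],
  ],
)

```text
clock: 24.32
position: [0.4375, -0.2988, 0.2661]
ee_rot: [-0.705, 0.706, -0.046, 0.047]
contact_force: [0.4, -0.1, 0.2]
width: 0.0699
```

```bash
python3 - <<'E'
from vfit import *
st=manip.get_state();p=st['position'];print(st['clock'],p,st['width'],st['contact_force'])
cm=camera_model('wrist');im,d=get_image('wrist');save('f1w',im,s=1.4);P=cloud(cm,d)
S=np.array([.4674,-.3686])
def fit(P,d,S):
    a=np.array([np.cos(-.132),np.sin(-.132)]);nn=np.array([-a[1],a[0]]);dd=P[...,:2]-S;s=dd@a;t=dd@nn
    k=(d>0)&(P[...,2]>.075)&(P[...,2]<.11)&(abs(t)<.025)&(abs(s)<.058);q=P[k]
    def f(x):
        n2=np.array([-np.sin(x[3]),np.cos(x[3])]);return np.hypot((q[:,:2]-S)@n2-x[0],q[:,2]-x[1])-x[2]
    r=least_squares(f,[0,.07,.025,-.132],loss='soft_l1',f_scale=.001);ss=s[(d>0)&(abs(t)<.01)&(P[...,2]>.088)&(abs(s)<.09)]
    print('roller t,z,r,yaw',r.x.round(4),'s range',np.percentile(ss,[1,99]),k.sum())
fit(P,d,S)
for n in ['top','scene']:
    im,d=get_image(n);save('f1'+n,im,None,1.4);fit(cloud(camera_model(n),d),d,S)
E
```

```text
24.325 [ 0.43749861 -0.29881     0.26607862] 0.06992061934025287 [ 0.41910055 -0.09845993  0.15907481]
roller t,z,r,yaw [ 0.      0.0713  0.0254 -0.1334] s range [-0.05862396  0.05319515] 4436
roller t,z,r,yaw [ 0.0002  0.0722  0.0247 -0.1341] s range [0.00417245 0.05976757] 573
roller t,z,r,yaw [ 0.0004  0.0731  0.0237 -0.1356] s range [-0.05642026  0.06072515] 522
```

View pics/f1w.png

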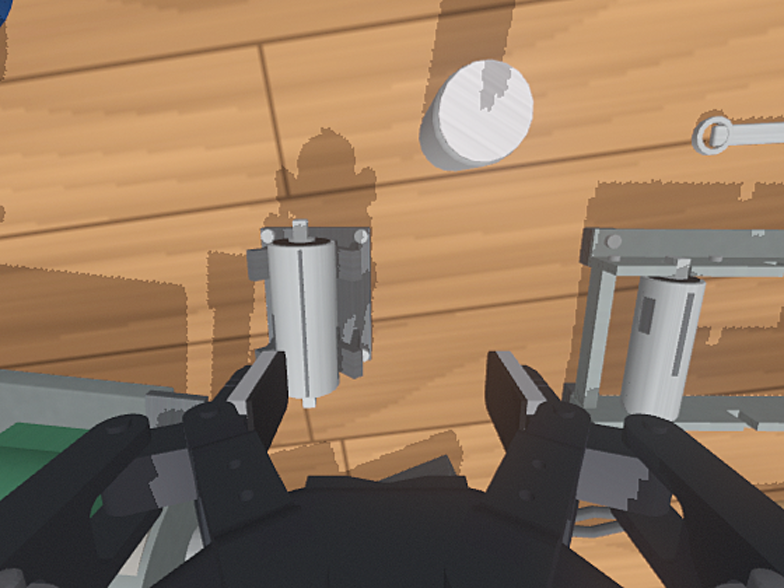

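View pics/f1scene.png

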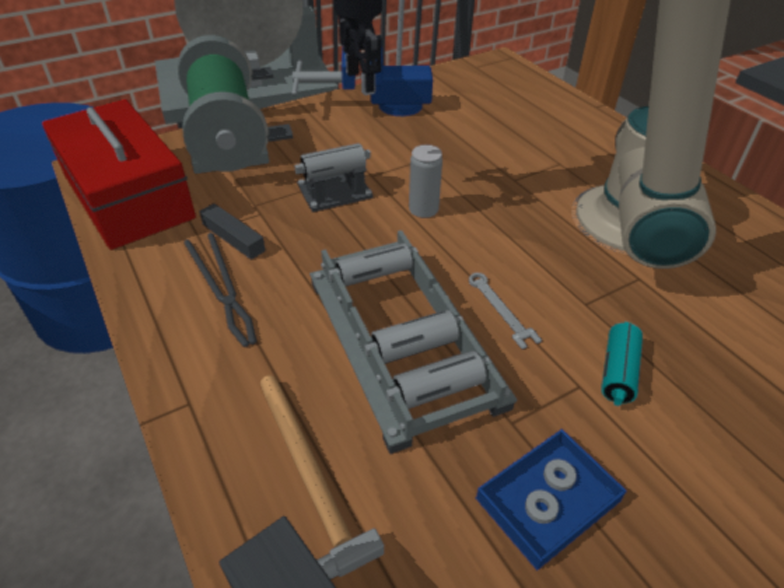

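View pics/f1top.png

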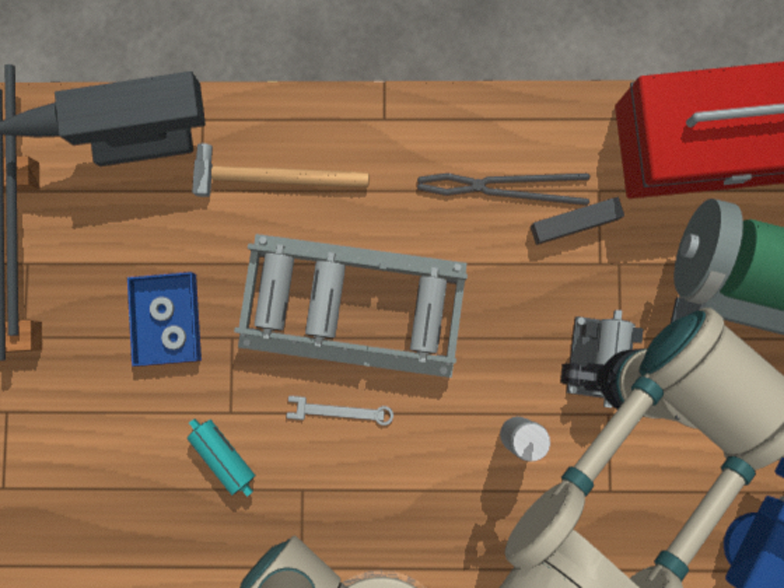

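The roller lies centred in both Vs at display (303,320) in the wrist view: 0 mm across, about +1 mm in height, and about 2 mm or less along its axis. The bystanders are where they were, the three free rollers are seated, and the gripper is clear, so I'm handing in.

```bash
python3 -c "
from rig import sign_off
print(sign_off())"
```

```text
the job is handed in; nothing more can be done
None
```

The binding roller is the third from the tray end. It now lies released in the V stand, and I handed the job in at about 24.5 s; no verdict was reported.

- **Finding the binding roller:** I drew a closed fingertip across each roller at about 6–8 N. Rollers 1, 2 and 4 turned. Roller 4 had turned only about 1.15 rad after its first stroke, so I gave it a second one. Roller 3 stayed put through two strokes, to within a few degrees in the pictures, and pulled the fingertip back with about 4 N.
- **Placing it:** I gripped roller 3 with 30–40 N, lifted it straight out and lowered it into the stand in sub-millimetre steps at the end. The force on the tool peaked at about 4.5 N upward, so the stand took roughly 10 N.
- **Last checks:** The wrist camera puts the roller on the stand's centre line and about 1 mm high. It is within roughly 2 mm along its axis and aligned with the stand to about 0.002 rad. The other three rollers look seated and the tools and parts look unmoved.
- **Disagreements:**
  - The top and scene cameras read the roller 2–3 mm high; the arm partly hid it from the top camera, and both fits came out too thin.
  - In the last wrist picture the gripper hid the roller's far end, so its position along the axis rests on the axle-end reading taken before lowering and the scene camera.

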